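# Brush out an engine cylinder, then fit its head on the dowels and hold it down

## Robot

A 6-joint arm with a two-finger parallel gripper is mounted at the origin on the work surface. World frame = base frame: x ahead of the robot, y to its left, z up, the work surface at z = 0. Lengths are in m, angles in rad, forces in N, time in s.
With the tool pointing down it reaches from about 0.3 to 0.875 m from the base axis. Payload 6.4 kg.
Tool frame: the origin (TCP) lies midway between the tips of the shut fingers; the grasp point (between the pads) lies 19 mm behind it; z points along the fingers, y is the direction in which the jaws open and shut (so a half turn about z gives the same grasp; the last joint's range is limited). The gripper opens to 85 mm and grips with 20 to 120 N. Pads are 22 mm wide; open, the fingers measure 114 mm over their backs; the gripper's body (76 mm by 85 mm) begins 54 mm behind the grasp point. The pads swing forward as they close: fully open they stand 13 mm farther back than shut.
Start: joints at [1.019, 0.181, 1.607, -0, 1.354, -0.206], TCP at [0.195, 0.541, 0.203] pointing down, gripper open.
Joint ranges: [-2.99, 2.99], [-0.89, 2.07], [0.3, 2.58], [-1.14, 4.28], [0, 2.63], [-3.12, 3.12]. Speed limits (rad/s): [2.57, 2.57, 3.01, 3.14, 3.14, 3.14].

## Interface

Orientations are given as a unit quaternion [w, x, y, z].
In Python, from bench import get_obs, camera, hand_in gives the robot as it stands.
- The arm moves only by the tool drive_tool, never from a script. Its argument "deltas" is a list of rows, each a list of 2 entries, a list of its own where there are three numbers: the shift along the world's x, y, z in m, then the turn about the world's z in rad. A call has 1 to 10 rows; each row shifts and turns the pose as measured when the row begins; what a row does not reach is not made up. A row lasts 1/10 s, in which the tool goes at most 50 mm and 8.59 degrees, less where a joint would pass 70% of its speed; a pose out of reach is approached as far as the arm can. A call is refused whole if a number of a shift passes 0.05 or a number of a turn 0.15, either way. A call with a gripper value outside its range is refused whole. "gripper" is the opening, from 0 (shut) to 1 (fully open), set as the call begins (left out, the last holds). The fingers move at their own pace and stop on an object; the grip force is fixed at half the most. Time passes only in rows, so rows that do not move let the fingers close. It gives the time, the measured TCP pose, the force and the opening at its end, in the units of the state.
- get_obs(): the state, without advancing time (a new reading comes with each control period).
- camera(name): name is "scene" or "side" or "wrist"; returns a dict with "frame" (384x512x3 uint8, red, green, blue), "fx", "fy", "cx", "cy" (pixels), "eye" and "attitude" of the camera in the world. Camera axes: x right, y down, z forward; pixel columns grow to the right and rows downward; lengths in m; the calibration is good to about 2 mm. A picture is of the moment at which its call begins. There is no depth.
- hand_in(): hands the job in, once; it reports no verdict.
The state is a dict: "time_s": time; "q": joint angles; "dq": joint speeds; "joint_efforts": joint torques, N m; "eef_pos": TCP position; "eef_rot": TCP orientation; "wrist_force": force on the tool from outside, world axes, zero at the start; "torque": the same for the moment, N m; "opening": opening from 0.0 (shut) to 1.0 (fully open).
Only numpy, scipy, OpenCV 4.12 (cv2) and the standard library are available. Lean on these libraries where they do the work, as an engineer would, in place of code of your own. Each camera call takes 0.05 s, during which the arm holds its last target.

## Task

Take the long round brush from its pot and brush out the bore of the engine cylinder: down to the bottom and back up out of it, twice, then stand the brush in its pot again. Next gently lower the cylinder head, the right way round, onto the cylinder's two dowels until it sits flush, and finish while still holding it pressed down with a firm push of at least 15 N, as you would while the bolts are run in. Leave the other parts on the stall where they are.

Things in the scene. Friction and masses are not known exactly. Their poses are not given: they have to be found in the camera images.
- barrel: Engine cylinder: dark finned iron, bright flat top (deck) 90 above the table, clamped upright on a plywood board 130 x 136 x 16; it cannot move. Origin under the board's centre on the bore's axis, z up. Fins cover x -46..46, y -44..54. Deck: bore in the middle, bolt holes at x +-36, y +-34, slot (chain tunnel) 34 x 10 at y 42, a dowel at x +36 and one at x -36, both at y 14.
- bore_mouth (a point): Centre of the bore (round, 44 across, 74 deep, open on top) at deck height, axes as barrel.
- bore_bottom (a point): Centre of the bore's floor (the board's top), 74 under the mouth, axes as barrel.
- dowel_a (a point): Foot, at deck height, of the steel dowel at x +36, y 14 of barrel. Diameter 9, it stands 11 out of the deck and narrows to a blunt nose over its top 4. Axes as barrel.
- dowel_b (a point): Foot of the other dowel, the same, at x -36, y 14 of barrel.
- head_grip (a point): Centre of the cam box on the loose cylinder head, grey cast aluminium, about 450 g, right way up on the table. Cam box: 44 across x (grip here), 82 along y, from 34 to 68 above the underside, cover 40 x 78 up to 72. Below it a flange 92 x 98 and fins up to 34. This point is 51 above the underside; z up. Fitted right way round, it lies at x 0, y 5 of barrel and the axes of both agree.
- head_face (a point): Point of the head's flat underside that comes over the bore's centre: 51 below and 5 towards -y of head_grip, same axes. The +y end of the cam box has a small round cover (26 across); on the cylinder that end belongs over the chain slot. The head starts within about 1 rad of its final heading.
- hole_a (a point): Mouth, in the underside, of the hole for dowel_a: diameter 10.6, 12.5 deep, at x +36, y 14 from head_face.
- hole_b (a point): Mouth of the hole for dowel_b, the same size, at x -36, y 14 from head_face.
- brush_handle (a point): Centre of the round wooden handle (18 across, 80 long) of the brush: bottle-brush type, 190 long, 90 g, standing bristles down in its pot. From its lower end: bristles 0 to 45 (the inner 30 across is stiff, the tips reach 43 across and give way), 6 mm wire stem to 110, handle to 190. This point is 150 above the lower end; z runs along the brush towards the handle's end.
- brush_tip (a point): Lower end of the brush (bristle end), on its axis.
- pot: Round steel pot for the brush, open on top, 54 across, inside 49 across, 95 high, floor 5 thick; it cannot move. Origin under its centre.
- pot_floor (a point): Centre of the pot's inner floor, 5 above the table.
- piston: Bystander: small bright piston standing on the table, 40 across, 46 high; leave it alone. Origin under its centre.
- spring: Bystander: rusty coil spring standing on end, 38 across, 60 high; leave it alone. Origin under its centre.
- sprocket: Bystander: chain sprocket lying flat, 103 across, 10 high; leave it alone. Origin under its centre.
- wrench: Bystander: steel wrench lying flat, 170 long; leave it alone. Origin near its middle.
- oil_bottle: Bystander: aluminium bottle, 60 across, 170 high; leave it alone. Origin under its centre.

How it is judged:
By the outcome, as a careful person would: the job done as asked, in the order asked, and still so for the second after the job is handed in, while the arm keeps its last pose, push and grip.
It also fails if it takes over 64 s, if anything falls off the work surface, if the arm or the gripper's body presses on something with over 40 N, if the wrist force passes 120 N, or if a joint passes its speed limit or range.

## Working session

There is one attempt and no reset: what is moved stays moved. The work goes in short steps, Python scripts to look and compute and a tool call to move; the robot and the scene stay as the last step left them, time stands still between calls to the robot, and variables do not carry over. Pictures are saved under pics/ and viewed, and the job is handed in when it is done.

Besides the shell and the picture viewer there is one more tool, called after "Request:" as name(argument=value, ...) on one line, values as JSON. drive_tool: Moves the arm, as the interface text tells. Its arguments: {"type":"object","properties":{"deltas":{"type":"array","items":{"type":"array"}},"gripper":{"type":"number"}},"required":["deltas"]}

```bash
ls; mkdir -p pics
cat > h.py <<'E'
import numpy as np, cv2
from bench import get_obs, camera, hand_in
from scipy.spatial.transform import Rotation as R
def snap(n,f):
    c=camera(n); cv2.imwrite(f'pics/{f}.png',cv2.cvtColor(c['frame'],cv2.COLOR_RGB2BGR))
    np.savez(f'pics/{f}.npz',**{k:np.array(v) for k,v in c.items()}); return c
def load(f): 
    d=np.load(f'pics/{f}.npz'); return {k:d[k] for k in d}
def rot(c):
    a=np.array(c['attitude'])
    if a.shape==(3,3): return a
    return R.from_quat(a[[1,2,3,0]]).as_matrix()
def ray(c,u,v):
    d=np.array([(u-c['cx'])/c['fx'],(v-c['cy'])/c['fy'],1.]); return rot(c)@d
def onz(c,u,v,z):
    d=ray(c,u,v); e=np.array(c['eye']); return e+d*(z-e[2])/d[2]
def proj(c,p):
    q=rot(c).T@(np.array(p)-np.array(c['eye'])); return np.array([c['fx']*q[0]/q[2]+c['cx'],c['fy']*q[1]/q[2]+c['cy']])
E
python3 - <<'E'
from h import *
o=get_obs();print(o)
for n in ['scene','side','wrist']:
    c=snap(n,n+'0');print(n,c['fx'],c['fy'],c['cx'],c['cy'],c['eye'],c['attitude'])
E
```

```text
pics
{'time_s': 0.0, 'q': array([ 1.01872995e+00,  1.81548136e-01,  1.60796330e+00, -1.83406496e-05,
        1.35379236e+00, -2.06296821e-01]), 'dq': array([-0.00072232, -0.00167724, -0.00194148, -0.00086149, -0.00099339,
       -0.00033779]), 'joint_efforts': array([-3.72942495e-04, -4.44882631e+01, -3.51325822e+01, -3.40746683e-04,
        9.24671913e-03,  5.12554095e-05]), 'eef_pos': array([0.19455845, 0.54047166, 0.2025018 ]), 'eef_rot': array([-3.08381428e-04,  1.72022819e-01,  9.85092593e-01, -7.98113632e-04]), 'wrist_force': array([ 0.1405161 , -0.0779141 , -0.52778246]), 'torque': array([-0.00491526, -0.02184914,  0.00057251]), 'opening': 1.0009430405888098}
scene 401.74428136322257 401.74428136322257 249.36894212061506 193.03528066246082 [1.12734951 0.26930244 0.85978982] [-0.19345695  0.50964638  0.78816722 -0.28570512]
side 414.3555270010121 414.3555270010121 250.1737854062808 189.9197750625742 [0.50284252 0.99008632 0.81863816] [ 0.02346841 -0.02468429  0.89074109 -0.45323309]
wrist 307.1671582273005 307.1671582273005 255.7253520036821 194.30216290192885 [0.11419109 0.56993387 0.37273189] [0.13667954 0.80655737 0.56727761 0.09476299]
```

View pics/scene0.png

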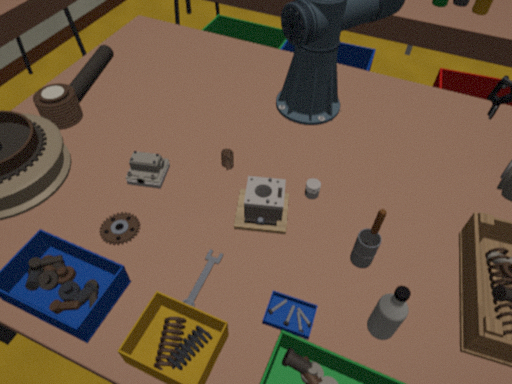

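View pics/side0.png

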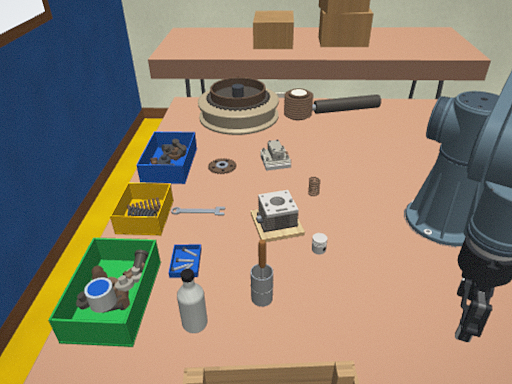

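View pics/wrist0.png

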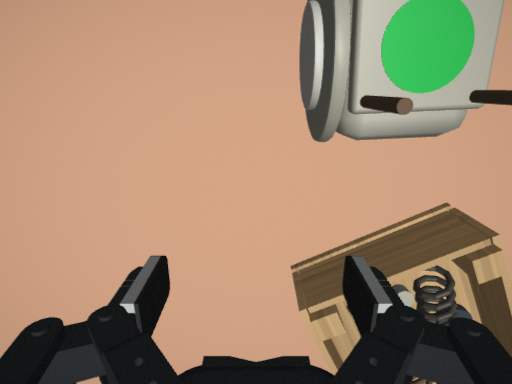

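The scene view shows the barrel at about (265,200), head at (148,168), brush in pot at (370,240), piston at (313,187), spring at (227,158), sprocket at (120,228) and bottle at (388,312). Next I zoom in.

Run:
```python
import cv2,numpy as np
def crop(f,x,y,w,h,s): 
    i=cv2.imread(f'pics/{f}.png')[y:y+h,x:x+w]; return cv2.resize(i,(w*s,h*s),interpolation=cv2.INTER_CUBIC)
a=crop('scene0',225,165,70,70,5);b=crop('scene0',115,140,70,70,5)
c=crop('side0',240,180,70,70,5);d=crop('side0',240,130,70,70,5)
cv2.imwrite('pics/z1.png',np.vstack([np.hstack([a,b]),np.hstack([c,d])])[:600] if 0 else cv2.resize(np.vstack([np.hstack([a,b]),np.hstack([c,d])]),(600,600)))
a=crop('scene0',340,200,60,80,5);c=crop('side0',235,230,60,80,5)
cv2.imwrite('pics/z2.png',np.hstack([a,c]))
```

```text
(no output)
```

View pics/z1.png

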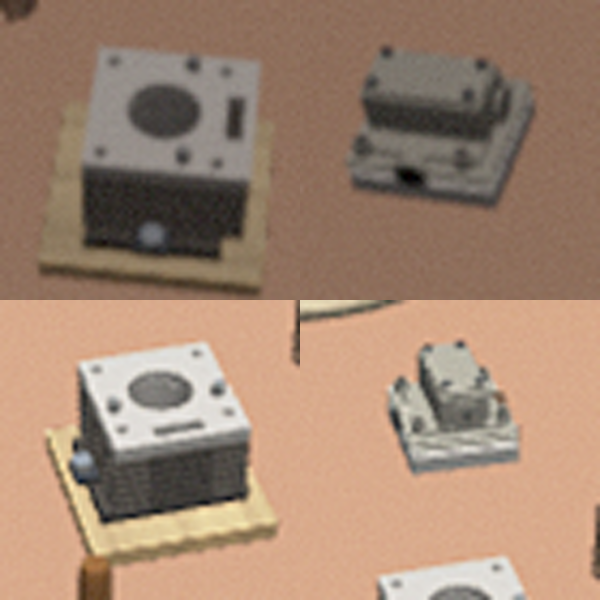

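View pics/z2.png

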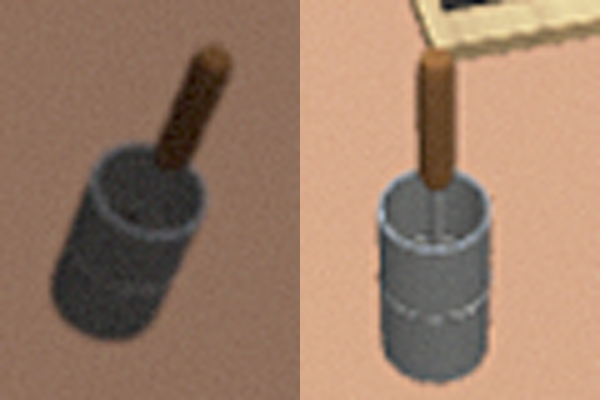

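Run:
```python
from h import *
s=load('scene0');d=load('side0')
k=70/300
S=lambda x,y:(225+x*k-.5+.1,165+y*k-.4); D=lambda x,y:(240+x*k-.4,180+(y-300)*k-.4)
print('deck scene');
for p in [(98,47),(262,62),(248,182),(84,170),(163,110),(193,65),(183,156),(236,118)]: print(onz(s,*S(*p),.09).round(4))
print('deck side')
for p in [(78,362),(208,344),(247,433),(116,450),(160,390),(218,388),(114,404),(180,428)]: print(onz(d,*D(*p),.09).round(4))
S2=lambda x,y:(340+x/5-.4,200+y/5-.4); D2=lambda x,y:(235+(x-300)/5-.4,230+y/5-.4)
print('pot rim', onz(s,*S2(150,190),.095), onz(d,*D2(435,210),.095))
# handle top
def tri(a,b):
    A=[];B=[]
    for c,p in((s,a),(d,b)):
        r=ray(c,*p); r/=np.linalg.norm(r); M=np.eye(3)-np.outer(r,r);A.append(M);B.append(M@np.array(c['eye']))
    return np.linalg.solve(sum(A),sum(B))
print('handle top',tri(S2(211,60),D2(436,58)),'handle low',tri(S2(174,158),D2(436,182)))
# head: cover top z .072
H=lambda x,y:(115+(x-300)*k-.4,140+y*k-.4); G=lambda x,y:(240+(x-300)*k-.4,130+(y-300)*k-.4)
print('head scene cover')
for p in [(386,52),(492,65),(470,97),(370,83)]: print(onz(s,*H(*p),.072).round(4))
print('head side cover')
for p in [(426,350),(462,345),(484,385),(443,390)]: print(onz(d,*G(*p),.072).round(4))
```

```text
deck scene
[ 0.4724 -0.0153  0.09  ]
[0.4422 0.08   0.09  ]
[0.5325 0.1054 0.09  ]
[0.5634 0.0166 0.09  ]
[0.5026 0.0403 0.09  ]
[0.4619 0.0429 0.09  ]
[0.5302 0.0644 0.09  ]
[0.4904 0.0818 0.09  ]
deck side
[0.5585 0.0109 0.09  ]
[ 0.4692 -0.0136  0.09  ]
[0.4448 0.084  0.09  ]
[0.5293 0.1049 0.09  ]
[0.5018 0.0403 0.09  ]
[0.4629 0.0366 0.09  ]
[0.5322 0.0569 0.09  ]
[0.4883 0.0806 0.09  ]
pot rim [0.53669344 0.32048998 0.095     ] [0.53399155 0.32044923 0.095     ]
handle top [0.5339325  0.32199288 0.1917771 ] handle low [0.53320765 0.32490504 0.11846874]
head scene cover
[ 0.5059 -0.3467  0.072 ]
[ 0.4874 -0.2774  0.072 ]
[ 0.5182 -0.2744  0.072 ]
[ 0.5342 -0.3395  0.072 ]
head side cover
[ 0.5354 -0.3373  0.072 ]
[ 0.5049 -0.3469  0.072 ]
[ 0.486  -0.2804  0.072 ]
[ 0.5195 -0.2713  0.072 ]
```

Request:
drive_tool(deltas=[[[0.02,-0.013,0.03],-0.09],[[0.034,-0.022,0.02],-0.1],[[0.034,-0.022,0.01],-0.1],[[0.034,-0.022,0],-0.1],[[0.034,-0.022,0],-0.1],[[0.034,-0.022,0],-0.1],[[0.034,-0.022,0],-0.1],[[0.034,-0.022,0],-0.1],[[0.034,-0.022,0],-0.1],[[0.034,-0.022,0],-0.08]], gripper=1)

```text
time_s: 1.15
eef_pos: [0.5252, 0.3214, 0.262]
eef_rot: [-0.003, 0.623, 0.782, -0.001]
wrist_force: [0.3, 0.5, 0.7]
opening: 1.001
```

Run:
```python
from h import *
c=snap('wrist','w1');print(c['eye'],get_obs()['eef_pos'],get_obs()['eef_rot'])
print(proj(c,[.534,.322,.195]))
```

```text
[0.50640091 0.40405098 0.43243407] [0.5302816  0.31702742 0.26156411] [-0.00125913  0.62593096  0.77987612 -0.00144783]
[267.70299624 199.45686452]
```

View pics/w1.png

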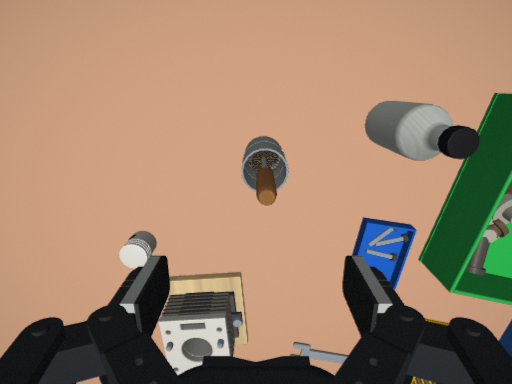

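The wrist view has the handle end at (267,198), within 1 px of the predicted spot, and the pot rim's centre near (265,170). I use these to check lean.

Run:
```python
from h import *
c=load('wrist0');c=load('w1')
print('top',onz(c,266.7,198,.195),'rim',onz(c,265,170.5,.095),'handle low',onz(c,264,168,.115))
im=c['frame'];m=cv2.inRange(cv2.cvtColor(im,cv2.COLOR_RGB2HSV),(5,120,40),(20,255,200))
m=m[150:215,240:290];ys,xs=np.nonzero(m)
for y in range(0,65,5): 
    x=xs[ys==y]; 
    if len(x): print(y+150,x.min()+240,x.max()+240)
```

```text
top [0.5328966  0.32304849 0.195     ] rim [0.53437232 0.32060089 0.095     ] handle low [0.53103936 0.32796377 0.115     ]
170 258 271
175 257 272
180 257 273
185 257 274
190 257 275
195 257 276
200 259 274
205 266 266
```

Request:
drive_tool(deltas=[[[0.003,0.006,-0.02],0],[[0,0,-0.03],0],[[0,0,-0.03],0],[[0,0,-0.025],0],[[0,0,-0.012],0],[[0,0,-0.003],0]])

```text
time_s: 1.8
eef_pos: [0.5357, 0.3199, 0.137]
eef_rot: [-0.001, 0.628, 0.778, -0.001]
wrist_force: [0.0, -0.0, -0.3]
opening: 1.0
```

Request:
drive_tool(deltas=[[[0,0,0],0],[[0,0,0],0],[[0,0,0],0],[[0,0,0],0],[[0,0,0],0],[[0,0,0],0],[[0,0,0],0],[[0,0,0],0]], gripper=0)

```text
time_s: 2.6
eef_pos: [0.5381, 0.3214, 0.1422]
eef_rot: [0.001, 0.628, 0.778, 0.002]
wrist_force: [0.7, 0.1, -0.6]
opening: 0.186
```

Request:
drive_tool(deltas=[[[0,0,0.015],0],[[0,0,0.03],0],[[0,0,0.04],0],[[0,0,0.04],0],[[0,0,0.015],0]])

```text
time_s: 3.1
eef_pos: [0.5346, 0.32, 0.2866]
eef_rot: [-0.001, 0.628, 0.778, -0.002]
wrist_force: [-0.4, 1.3, -0.3]
opening: 0.19
```

Run:
```python
from h import *
c=snap('side','s2');c2=snap('scene','c2');o=get_obs();print(o['eef_pos'],o['wrist_force'],o['opening'])
a=c['frame'][150:310,190:350];b=c2['frame'][120:280,280:440]
cv2.imwrite('pics/z3.png',cv2.cvtColor(cv2.resize(np.hstack([a,b]),None,fx=2.5,fy=2.5,interpolation=cv2.INTER_CUBIC),cv2.COLOR_RGB2BGR))
```

```text
[0.534767   0.32009833 0.28557154] [ 0.47305002 -0.53615404 -1.21663918] 0.19277782840911795
```

View pics/z3.png

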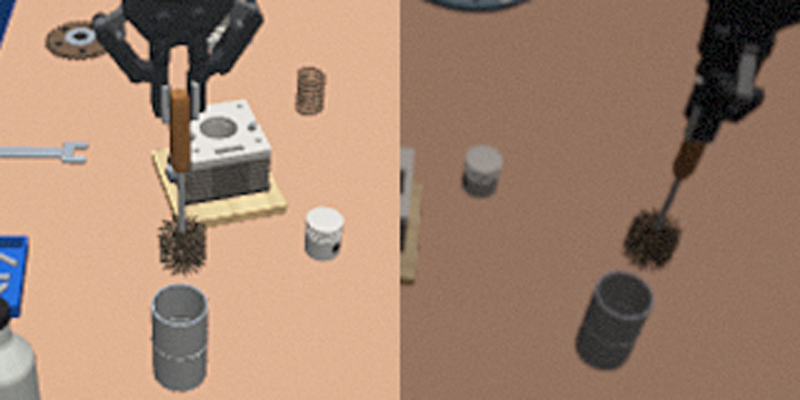

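The brush is held, with bristles at side (263,248) and scene (381,215). The pot is empty. I triangulate the bristle centre against the TCP.

```bash
cat >> h.py <<'E'
def tri(*cp):
    A=[];B=[]
    for c,p in cp:
        r=ray(c,*p); r/=np.linalg.norm(r); M=np.eye(3)-np.outer(r,r);A.append(M);B.append(M@np.array(c['eye']))
    return np.linalg.solve(sum(A),sum(B))
E
python3 - <<'E'
from h import *
s=load('c2');d=load('s2')
def cen(c,x0,y0,x1,y1):
    im=c['frame'][y0:y1,x0:x1].astype(np.uint8); g=cv2.cvtColor(im,cv2.COLOR_RGB2HSV)
    bg=np.median(im.reshape(-1,3),0); m=(np.abs(im.astype(int)-bg).sum(2)>110)
    y,x=np.nonzero(m); print(m.sum(),x.min()+x0,x.max()+x0,y.min()+y0,y.max()+y0); return (x.min()+x.max())/2+x0,(y.min()+y.max())/2+y0
# side bristle region
a=cen(d,248,237,278,261); b=cen(s,366,203,395,229); print(a,b,tri((s,b),(d,a)))
s2=lambda x,y:(280+(x-400)/2.5-.3,120+y/2.5-.3); d2=lambda x,y:(190+x/2.5-.3,150+y/2.5-.3)
print('manual',tri((s,s2(652,240)),(d,d2(182,245))))
print('handle low',tri((s,s2(682,173)),(d,d2(180,170))))
E
```

```text
558 248 277 237 260
444 366 394 203 228
(np.float64(262.5), np.float64(248.5)) (np.float64(380.0), np.float64(215.5)) [0.5312058  0.32306459 0.17263998]
manual [0.53184165 0.32353214 0.17451535]
handle low [0.5327438  0.32457633 0.26259352]
```

Run:
```python
from h import *
c=load('w1');print(onz(c,197.5,348.5,.09))
im=cv2.cvtColor(c['frame'],cv2.COLOR_RGB2BGR)[270:384,140:260]
cv2.imwrite('pics/z4.png',cv2.resize(im,None,fx=5,fy=5,interpolation=cv2.INTER_CUBIC))
```

```text
[0.50237621 0.04315139 0.09      ]
```

View pics/z4.png

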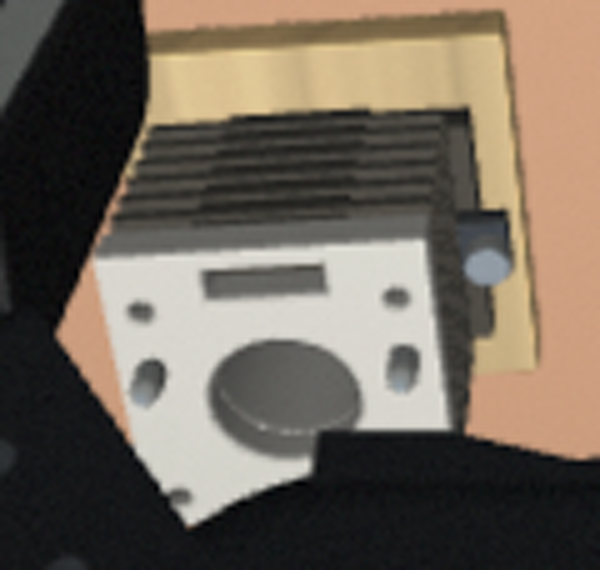

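The deck view shows the bore centred at about (197,349), consistent with (0.502, 0.041). I move over the bore.

Request:
drive_tool(deltas=[[[-0.003,-0.025,0],0],[[-0.004,-0.04,0],0],[[-0.004,-0.04,0],0],[[-0.004,-0.04,0],0],[[-0.004,-0.04,0],0],[[-0.004,-0.04,0],0],[[-0.004,-0.035,0],0],[[-0.003,-0.02,0],0],[[0,-0.003,0],0],[[0,0,0],0]])

```text
time_s: 4.2
eef_pos: [0.4947, 0.0281, 0.2735]
eef_rot: [-0.008, 0.627, 0.779, -0.007]
wrist_force: [0.7, -0.4, -0.6]
opening: 0.187
```

Run:
```python
from h import *
c=snap('side','s3');c2=snap('scene','c3');o=get_obs();print(o['eef_pos'],o['wrist_force'],o['opening'])
a=c['frame'][130:240,220:340];b=c2['frame'][120:230,205:325]
cv2.imwrite('pics/z5.png',cv2.cvtColor(cv2.resize(np.hstack([a,b]),None,fx=3.3,fy=3.3,interpolation=cv2.INTER_CUBIC),cv2.COLOR_RGB2BGR))
```

```text
[0.49494219 0.0290151  0.27375265] [ 0.30314382  0.50630187 -0.82012932] 0.1868073295483395
```

View pics/z5.png

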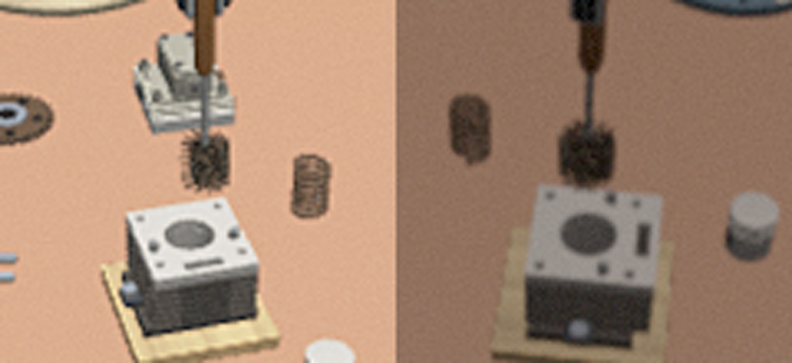

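Request:
drive_tool(deltas=[[[0.01,0.008,0],0],[[0,0,0],0]])

```text
time_s: 4.5
eef_pos: [0.5058, 0.0395, 0.2735]
eef_rot: [-0.008, 0.625, 0.78, -0.006]
wrist_force: [-0.4, -1.1, -0.8]
opening: 0.187
```

Run:
```python
from h import *
c=snap('side','s4');c2=snap('scene','c4');o=get_obs();print(o['eef_pos'],o['eef_rot'],o['wrist_force'],o['opening'])
a=c['frame'][130:240,220:340];b=c2['frame'][120:230,205:325]
cv2.imwrite('pics/z6.png',cv2.cvtColor(cv2.resize(np.hstack([a,b]),(792,363),interpolation=cv2.INTER_CUBIC),cv2.COLOR_RGB2BGR))
```

```text
[0.50496902 0.03890438 0.27342903] [-0.0085582   0.62543972  0.78019567 -0.00682954] [-0.62840121  0.6118469  -1.33231041] 0.18392260148239337
```

View pics/z6.png

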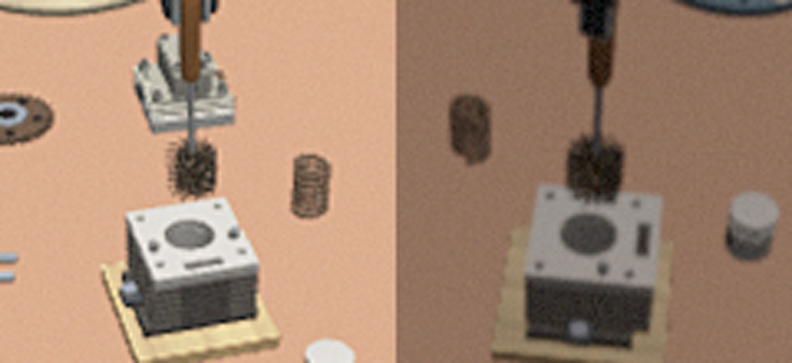

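Run:
```python
from h import *
s=load('c4');d=load('s4')
S=lambda x,y:(205+(x-396)/3.3-.35,120+y/3.3-.35); D=lambda x,y:(220+x/3.3-.35,130+y/3.3-.35)
print('bristle',tri((s,S(597,168)),(d,D(194,167))))
print('stem top',tri((s,S(599,87)),(d,D(191,82))))
print('bore',onz(s,*S(588,233.5),.09),onz(d,*D(189.5,234.5),.09))
```

```text
bristle [0.49965261 0.04339978 0.16240398]
stem top [0.50365491 0.04258829 0.24511179]
bore [0.50283818 0.04094067 0.09      ] [0.5014366  0.04082456 0.09      ]
```

Request:
drive_tool(deltas=[[[0.003,-0.0025,0],0],[[0,0,-0.015],0],[[0,0,-0.015],0],[[0,0,-0.01],0],[[0,0,0],0]])

```text
time_s: 5.1
eef_pos: [0.5077, 0.0371, 0.2296]
eef_rot: [-0.009, 0.625, 0.781, -0.007]
wrist_force: [0.0, -0.0, -2.3]
opening: 0.188
```

Run:
```python
from h import *
c=snap('side','s5');c2=snap('scene','c5');o=get_obs();print(o['eef_pos'],o['eef_rot'],o['wrist_force'],o['opening'])
a=c['frame'][130:240,220:340];b=c2['frame'][120:230,205:325]
cv2.imwrite('pics/z7.png',cv2.cvtColor(cv2.resize(np.hstack([a,b]),(792,363),interpolation=cv2.INTER_CUBIC),cv2.COLOR_RGB2BGR))
```

```text
[0.50858326 0.03695888 0.23127949] [-0.00785082  0.624744    0.78076288 -0.00652942] [ 0.50265329 -0.24381712  0.38509877] 0.18926230360674023
```

View pics/z7.png

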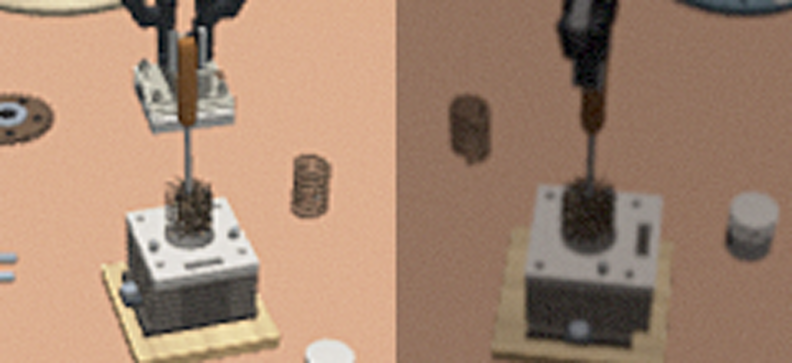

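The bristles are centred over the bore mouth in both views, at side (277,195) and scene (263,185). I go down.

Request:
drive_tool(deltas=[[[0,0,-0.01],0],[[0,0,-0.012],0],[[0,0,-0.012],0],[[0,0,-0.012],0],[[0,0,-0.01],0],[[0,0,0],0]])

```text
time_s: 5.8
eef_pos: [0.5088, 0.0368, 0.1711]
eef_rot: [-0.007, 0.625, 0.781, -0.006]
wrist_force: [-0.1, -0.4, -0.7]
opening: 0.186
```

Request:
drive_tool(deltas=[[[-0.001,0,-0.007],0],[[0,0,-0.004],0],[[0,0,-0.003],0]])

```text
time_s: 6.1
eef_pos: [0.5082, 0.0367, 0.1565]
eef_rot: [-0.007, 0.625, 0.781, -0.006]
wrist_force: [-0.3, 1.2, -1.4]
opening: 0.185
```

Request:
drive_tool(deltas=[[[0,0,-0.003],0],[[0,0,-0.001],0]])

```text
time_s: 6.3
eef_pos: [0.5084, 0.0367, 0.1524]
eef_rot: [-0.006, 0.625, 0.781, -0.006]
wrist_force: [-0.7, 0.2, 4.6]
opening: 0.185
```

Run:
```python
from h import *
c=snap('side','s6');o=get_obs();print(o['eef_pos'],o['eef_rot'],o['wrist_force'],o['opening'])
a=c['frame'][130:240,220:340]
cv2.imwrite('pics/z8.png',cv2.cvtColor(cv2.resize(a,(600,550),interpolation=cv2.INTER_CUBIC),cv2.COLOR_RGB2BGR))
```

```text
[0.50851405 0.03664185 0.15255826] [-0.00641065  0.62483112  0.78071226 -0.00577316] [ 0.91922658 -0.55051139 -0.71999468] 0.1869439137886411
```

View pics/z8.png

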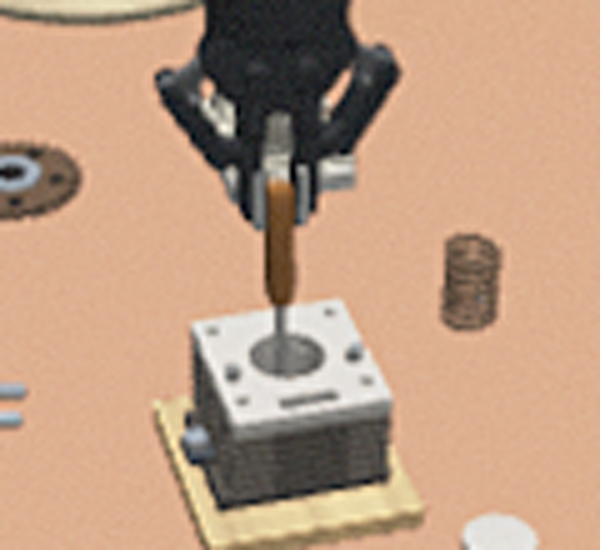

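Request:
drive_tool(deltas=[[[0,0,-0.002],0],[[0,0,-0.001],0]])

```text
time_s: 6.55
eef_pos: [0.5102, 0.0362, 0.1525]
eef_rot: [-0.005, 0.625, 0.781, -0.005]
wrist_force: [-2.6, 0.3, 2.1]
opening: 0.189
```

Bottom contact shows at TCP z 0.1525, where z stops falling and the force appears. Now up out and down a second time.

Request:
drive_tool(deltas=[[[-0.001,0,0.006],0],[[-0.0005,0,0.013],0],[[0,0,0.015],0],[[0,0,0.015],0],[[0,0,0.015],0],[[0,0,0.015],0],[[0,0,0.012],0],[[0,0,0.01],0],[[0,0,0],0]])

```text
time_s: 7.45
eef_pos: [0.5091, 0.0364, 0.264]
eef_rot: [-0.002, 0.625, 0.781, -0.004]
wrist_force: [0.1, 0.2, -0.9]
opening: 0.189
```

Run:
```python
from h import *
c=snap('side','s7');c2=snap('scene','c7');o=get_obs();print(o['eef_pos'],o['eef_rot'],o['wrist_force'],o['opening'])
a=c['frame'][130:240,220:340];b=c2['frame'][120:230,205:325]
cv2.imwrite('pics/z9.png',cv2.cvtColor(cv2.resize(np.hstack([a,b]),(792,363),interpolation=cv2.INTER_CUBIC),cv2.COLOR_RGB2BGR))
```

```text
[0.50818586 0.03649584 0.26211871] [-0.00363304  0.62472121  0.78082805 -0.00421412] [ 0.06719571 -1.13823513 -0.33879073] 0.18808462594779224
```

View pics/z9.png

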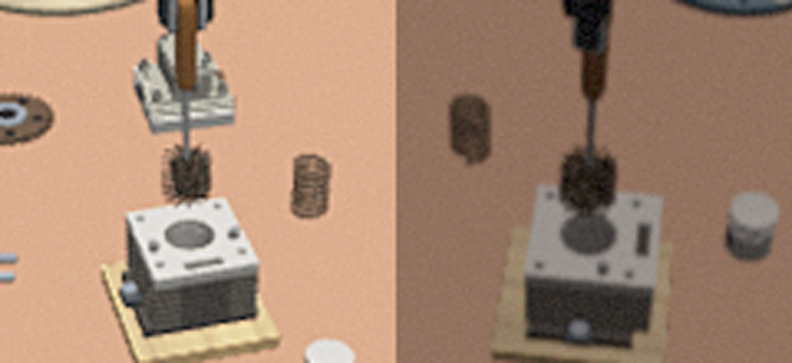

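The brush is fully clear of the bore and still centred. Second stroke.

Request:
drive_tool(deltas=[[[0,0,-0.012],0],[[0,0,-0.015],0],[[0,0,-0.015],0],[[0,0,-0.015],0],[[0,0,-0.015],0],[[0,0,-0.012],0],[[0,0,-0.006],0],[[0,0,0],0]])

```text
time_s: 8.35
eef_pos: [0.5017, 0.0374, 0.1567]
eef_rot: [-0.01, 0.625, 0.781, -0.008]
wrist_force: [0.2, -0.5, -0.7]
opening: 0.185
```

Request:
drive_tool(deltas=[[[0.004,0,-0.003],0],[[0.002,0,-0.003],0],[[0,0,-0.001],0]])

```text
time_s: 8.65
eef_pos: [0.5105, 0.0369, 0.1526]
eef_rot: [-0.008, 0.625, 0.781, -0.007]
wrist_force: [-0.8, -1.0, 1.1]
opening: 0.192
```

Run:
```python
from h import *
o=get_obs();print(o['eef_pos'],o['eef_rot'],o['wrist_force'],o['opening'])
```

```text
[0.51045775 0.03693056 0.15257508] [-0.00818681  0.62479195  0.78071729 -0.00696516] [-0.80499532 -1.03004405  1.11810199] 0.1921834956906457
```

Bottom again (same z, 0.1526). Up and out.

Request:
drive_tool(deltas=[[[-0.002,0,0.006],0],[[0,0,0.012],0],[[0,0,0.014],0],[[0,0,0.015],0],[[0,0,0.015],0],[[0,0,0.015],0],[[0,0,0.015],0],[[0,0,0.015],0],[[0,0,0.01],0],[[0,0,0],0]])

```text
time_s: 9.65
eef_pos: [0.5104, 0.0369, 0.2843]
eef_rot: [-0.003, 0.625, 0.781, -0.004]
wrist_force: [-0.1, 0.2, -0.8]
opening: 0.189
```

Request:
drive_tool(deltas=[[[0.002,0.02,0],0],[[0.003,0.033,0],0],[[0.003,0.038,0],0],[[0.003,0.038,0],0],[[0.003,0.038,0],0],[[0.003,0.038,0],0],[[0.003,0.033,0],0],[[0.002,0.02,0],0],[[0.002,0.008,0],0],[[0,0,0],0]])

```text
time_s: 10.65
eef_pos: [0.5315, 0.3116, 0.2792]
eef_rot: [-0.005, 0.626, 0.78, -0.007]
wrist_force: [0.7, -0.1, -0.6]
opening: 0.181
```

Run:
```python
from h import *
c=snap('side','s8');c2=snap('scene','c8');o=get_obs();print(o['eef_pos'],o['eef_rot'],o['wrist_force'],o['opening'])
a=c['frame'][190:310,200:320];b=c2['frame'][160:280,300:420]
cv2.imwrite('pics/z10.png',cv2.cvtColor(cv2.resize(np.hstack([a,b]),(792,396),interpolation=cv2.INTER_CUBIC),cv2.COLOR_RGB2BGR))
```

```text
[0.53160886 0.31023515 0.27939097] [-0.00471198  0.62670923  0.77920571 -0.00719707] [ 0.4091562  -0.88539746 -0.83237955] 0.18920325535636037
```

View pics/z10.png

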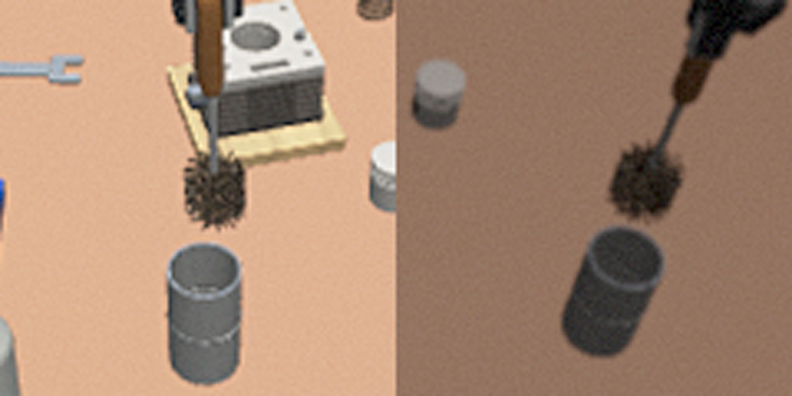

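Run:
```python
from h import *
s=load('c8');d=load('s8')
S=lambda x,y:(300+(x-396)/3.3-.35,160+y/3.3-.35); D=lambda x,y:(200+x/3.3-.35,190+y/3.3-.35)
print('bristle',tri((s,S(646,183)),(d,D(215,189))))
print('stem top',tri((s,S(683,102)),(d,D(210,93))))
print('rim',onz(s,*S(624,260),.095),onz(d,*D(204.5,270.5),.095))
```

```text
bristle [0.52748204 0.31338771 0.16675915]
stem top [0.53073292 0.31488815 0.25283452]
rim [0.53980248 0.31921534 0.095     ] [0.53394299 0.3205085  0.095     ]
```

Request:
drive_tool(deltas=[[[0.007,0.007,-0.01],0],[[0,0,-0.015],0],[[0,0,-0.005],0],[[0,0,0],0]])

```text
time_s: 11.15
eef_pos: [0.5397, 0.314, 0.2463]
eef_rot: [-0.005, 0.629, 0.778, -0.008]
wrist_force: [0.7, -0.0, -0.5]
opening: 0.192
```

Run:
```python
from h import *
c=snap('side','s9');c2=snap('scene','c9');o=get_obs();print(o['eef_pos'],o['eef_rot'],o['wrist_force'],o['opening'])
a=c['frame'][190:310,200:320];b=c2['frame'][160:280,300:420]
cv2.imwrite('pics/z11.png',cv2.cvtColor(cv2.resize(np.hstack([a,b]),(792,396),interpolation=cv2.INTER_CUBIC),cv2.COLOR_RGB2BGR))
```

```text
[0.53993922 0.31423963 0.24720037] [-0.00440043  0.6284546   0.77779879 -0.00738206] [-0.23949859 -0.43371763 -0.40444874] 0.19356498188902696
```

View pics/z11.png

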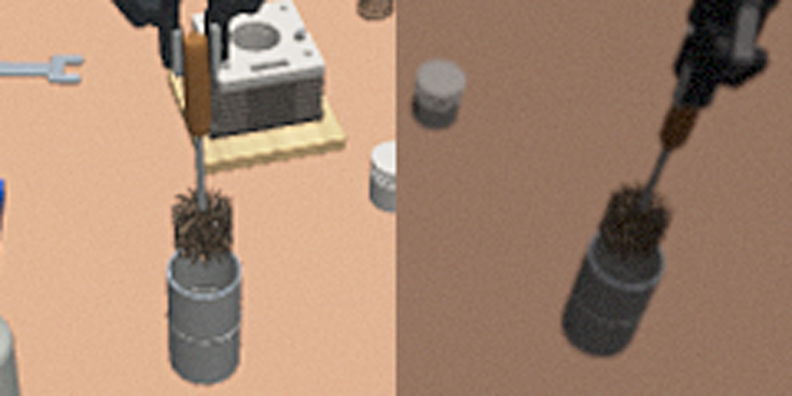

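Run:
```python
from h import *
s=load('c9');d=load('s9')
S=lambda x,y:(300+(x-396)/3.3-.35,160+y/3.3-.35); D=lambda x,y:(200+x/3.3-.35,190+y/3.3-.35)
print('bristle',tri((s,S(636,219)),(d,D(203,225))))
print('stem top',tri((s,S(672,148)),(d,D(199,134))))
print('rim tri',tri((s,S(624,260)),(d,D(204.5,270.5))))
```

```text
bristle [0.53502969 0.31634394 0.13593857]
stem top [0.5383689  0.31841349 0.21982722]
rim tri [0.53517303 0.31861414 0.09119251]
```

Request:
drive_tool(deltas=[[[0.001,0.003,0],0],[[0,0,-0.01],0],[[0,0,-0.012],0],[[0,0,-0.014],0],[[0,0,-0.014],0],[[0,0,-0.014],0],[[0,0,-0.012],0],[[0,0,-0.006],0],[[0,0,0],0]])

```text
time_s: 12.15
eef_pos: [0.5398, 0.3171, 0.1571]
eef_rot: [-0.005, 0.628, 0.778, -0.008]
wrist_force: [0.5, -0.4, -1.1]
opening: 0.193
```

Request:
drive_tool(deltas=[[[0,0,-0.007],0],[[0,0,-0.004],0],[[0,0,-0.003],0],[[0,0,-0.001],0]])

```text
time_s: 12.55
eef_pos: [0.5409, 0.3175, 0.1424]
eef_rot: [-0.004, 0.628, 0.778, -0.007]
wrist_force: [-0.4, -0.4, -0.8]
opening: 0.189
```

Request:
drive_tool(deltas=[[[0,0,-0.002],0]])

```text
time_s: 12.65
eef_pos: [0.5416, 0.3177, 0.1414]
eef_rot: [-0.004, 0.628, 0.778, -0.006]
wrist_force: [-1.1, -1.0, 12.4]
opening: 0.19
```

Request:
drive_tool(deltas=[[[-0.001,0,0.001],0],[[0,0,0],0],[[0,0,0],0],[[0,0,0],0],[[0,0,0],0],[[0,0,0],0]], gripper=1)

```text
time_s: 13.25
eef_pos: [0.5414, 0.3181, 0.1439]
eef_rot: [-0.003, 0.628, 0.778, -0.005]
wrist_force: [-0.2, -0.1, -0.1]
opening: 1.004
```

Request:
drive_tool(deltas=[[[-0.001,0.001,0.01],0],[[-0.001,0.001,0.025],0],[[0,0,0.03],0],[[0,0,0.03],0],[[0,0,0.02],0]])

```text
time_s: 13.75
eef_pos: [0.5359, 0.3192, 0.2607]
eef_rot: [-0.005, 0.628, 0.778, -0.008]
wrist_force: [0.4, 0.1, -0.1]
opening: 1.001
```

Run:
```python
from h import *
c=snap('side','s10');o=get_obs();print(o['eef_pos'],o['eef_rot'],o['wrist_force'],o['opening'])
a=c['frame'][150:330,180:340]
cv2.imwrite('pics/z12.png',cv2.cvtColor(cv2.resize(a,(480,540),interpolation=cv2.INTER_CUBIC),cv2.COLOR_RGB2BGR))
```

```text
[0.53739598 0.31985501 0.26456386] [-0.00368589  0.62835789  0.77789221 -0.00603942] [ 0.49248656 -0.01014443  3.33409855] 1.0015651252816404
```

View pics/z12.png

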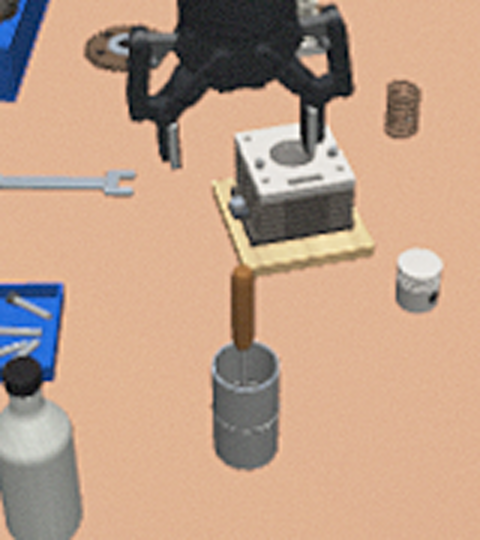

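The brush stands back in its pot and the bystanders are unmoved. Next I look at the barrel on the way to the head.

Request:
drive_tool(deltas=[[[-0.002,-0.02,0],0],[[-0.004,-0.033,0.002],0],[[-0.004,-0.038,0.002],0],[[-0.004,-0.038,0.002],0],[[-0.004,-0.038,0],0],[[-0.004,-0.038,0],0],[[-0.003,-0.033,0],0],[[-0.002,-0.02,0],0],[[0,-0.008,0],0],[[0,0,0],0]])

```text
time_s: 14.8
eef_pos: [0.5085, 0.0467, 0.2768]
eef_rot: [-0.0, 0.627, 0.779, -0.002]
wrist_force: [0.4, 0.2, -0.2]
opening: 1.0
```

Run:
```python
from h import *
c=snap('wrist','w2');o=get_obs();print(o['eef_pos'],o['eef_rot'],o['wrist_force'],o['opening'])
```

```text
[0.50857308 0.04735876 0.27679504] [-3.68819759e-04  6.26882145e-01  7.79111263e-01 -2.06888272e-03] [-0.19249178  0.08374834  0.17069595] 1.0013384211621812
```

View pics/w2.png

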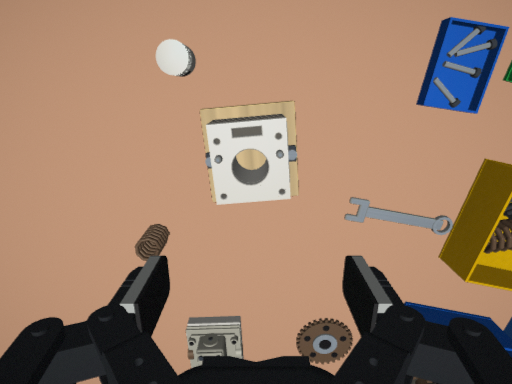

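The wrist view shows the deck fully: bore (250,166), dowels at (219,160) and (280,155), slot (247,132). I fit it.

```bash
cat > deck.py <<'E'
from h import *
import sys
def deck(c,roi,thr=190):
    x0,y0,x1,y1=roi
    im=c['frame'][y0:y1,x0:x1]; m=(im.min(2)>thr).astype(np.uint8)
    cs,h=cv2.findContours(m,cv2.RETR_CCOMP,cv2.CHAIN_APPROX_NONE)
    k=max(range(len(cs)),key=lambda i:cv2.contourArea(cs[i]))
    W=lambda pts:np.array([onz(c,p[0]+x0,p[1]+y0,.09)[:2] for p in pts.reshape(-1,2)])
    w=(W(cs[k])*1e4).astype(np.float32); r=cv2.minAreaRect(w); print('rect mm',np.array(r[0])/10,np.array(r[1])/10,r[2])
    out=dict(rect=r)
    for i in range(len(cs)):
        if h[0][i][3]==k and cv2.contourArea(cs[i])>6:
            p=(W(cs[i])*1e4).astype(np.float32); q=cv2.minAreaRect(p); print('hole c',np.array(q[0])/10,'size',np.array(q[1])/10,q[2], (p.min(0)+p.max(0))/20)
E
python3 - <<'E'
from deck import *
c=load('w2'); print(c['eye'])
for t in (150,170,190): print(t);deck(c,(195,105,305,215),t)
im=cv2.cvtColor(c['frame'],cv2.COLOR_RGB2BGR)[100:210,195:305]
cv2.imwrite('pics/z13.png',cv2.resize(im,(550,550),interpolation=cv2.INTER_CUBIC))
im=cv2.cvtColor(c['frame'],cv2.COLOR_RGB2BGR)[300:384,160:270]
cv2.imwrite('pics/z14.png',cv2.resize(im,None,fx=5,fy=5,interpolation=cv2.INTER_CUBIC))
E
```

```text
[0.49008202 0.13041687 0.44672991]
150
rect mm [499.7831543   44.82693481] [92.90338745 98.46148682] 17.440977096557617
hole c [477.21083984  -2.66799088] size [8.73174133 7.85712814] 12.417219161987305 [477.10294    -2.6683638]
hole c [545.65351562  18.41303253] size [8.59356689 9.1253006 ] 13.71969985961914 [545.6534   18.52856]
hole c [462.73286133  42.03501587] size [11.26720352  9.94029617] 56.54136276245117 [462.7545    41.925346]
hole c [531.99223633  63.68432617] size [ 9.92757034 10.2099884 ] 57.91802215576172 [531.9929    63.690773]
hole c [501.46401367  40.39750977] size [45.58245239 45.2234436 ] 57.122276306152344 [501.34366   40.318745]
hole c [456.85083008  61.93935547] size [8.38859253 8.8401825 ] 56.30046844482422 [456.71982   62.283123]
hole c [525.29863281  83.74692993] size [9.27966309 8.01427002] 12.379243850708008 [525.4184   83.74107]
hole c [488.67856445  80.43931885] size [36.78952637 12.91130524] 17.111995697021484 [488.3543   80.36166]
170
rect mm [499.77729492  44.98930054] [92.35772095 97.80946655] 17.30595588684082
hole c [476.61469727  -2.80789719] size 
[... 1050 characters left out ...]
1877 10.64726334] 78.59046936035156 [545.64844  18.88798]
hole c [462.16015625  41.90179749] size [12.11888733 10.77483444] 56.51188659667969 [462.4952    41.797554]
hole c [531.77592773  63.331604  ] size [10.75498428 11.88727036] 57.91802215576172 [531.9998    63.554054]
hole c [501.25546875  40.00252075] size [46.50870972 46.95779419] 57.09148025512695 [501.17987   40.398354]
hole c [456.52563477  62.15855713] size [10.07109756  9.64397659] 55.96681213378906 [456.9908    62.156944]
hole c [525.41655273  83.18634033] size [9.65112    9.88092575] 58.06379318237305 [525.4241   83.73226]
hole c [488.7574707   80.45819092] size [38.22425537 14.17973328] 17.466934204101562 [488.93765  80.90735]
```

View pics/z13.png

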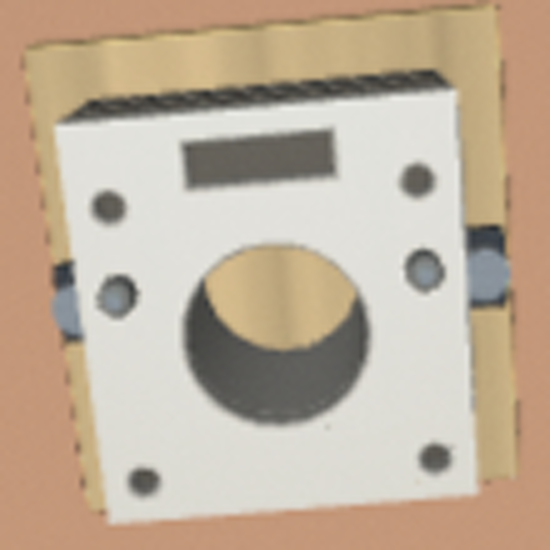

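View pics/z14.png

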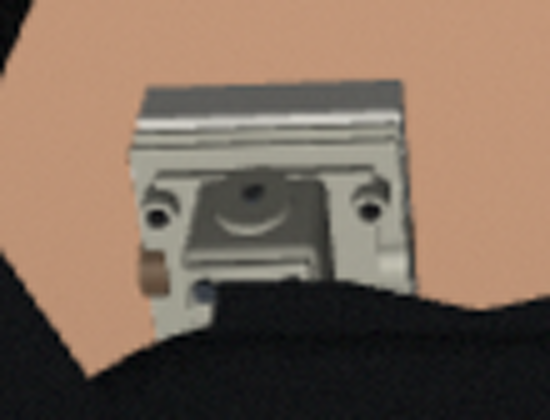

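Request:
drive_tool(deltas=[[[0,-0.015,0],0],[[0,-0.03,0],0],[[0,-0.038,0],0],[[0,-0.038,0],0],[[0,-0.038,0],0],[[0,-0.038,0],0],[[0,-0.038,0],0],[[0,-0.035,0],0],[[0,-0.03,0],0],[[0,-0.02,0],0]])

```text
time_s: 15.85
eef_pos: [0.513, -0.2675, 0.2768]
eef_rot: [-0.001, 0.618, 0.786, 0.001]
wrist_force: [0.5, 0.8, 0.2]
opening: 0.997
```

Request:
drive_tool(deltas=[[[0,-0.01,0],0],[[0,0,0],0]])

```text
time_s: 16.05
eef_pos: [0.5138, -0.2782, 0.2761]
eef_rot: [-0.002, 0.618, 0.786, 0.001]
wrist_force: [0.4, -0.3, 0.5]
opening: 0.997
```

Run:
```python
from h import *
c=snap('wrist','w3');o=get_obs();print(o['eef_pos'],o['eef_rot'],o['wrist_force'],o['opening'])
```

```text
[ 0.51387687 -0.27735061  0.27612059] [-0.00177398  0.61756363  0.78651733  0.00158379] [ 0.08929788  0.25334777 -0.26441062] 0.9998045321547457
```

View pics/w3.png

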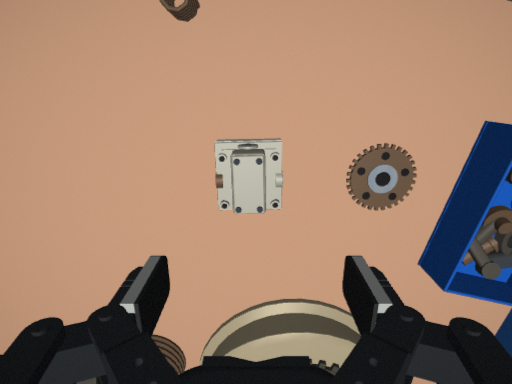

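The head is at (249,180) with its small round cover (248,147) towards image top (+y world). I zoom in.

Run:
```python
from h import *
c=load('w3');print(c['eye'])
im=cv2.cvtColor(c['frame'],cv2.COLOR_RGB2BGR)[130:220,205:295]
cv2.imwrite('pics/z15.png',cv2.resize(im,(594,594),interpolation=cv2.INTER_CUBIC))
```

```text
[ 0.49302819 -0.19616381  0.44661519]
```

View pics/z15.png

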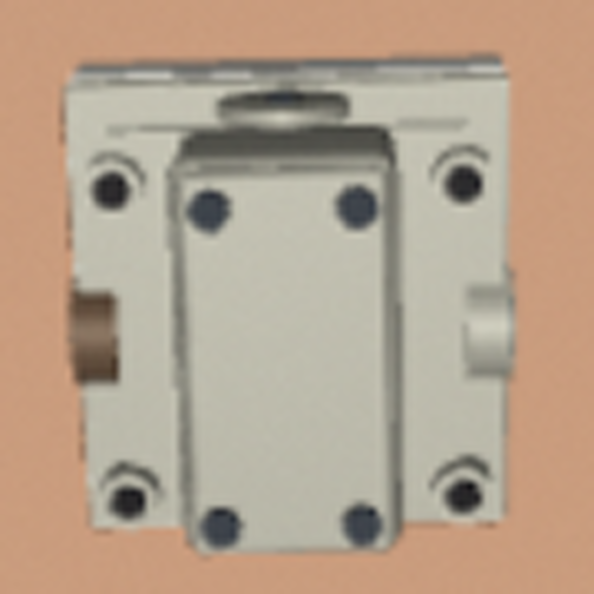

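Run:
```python
from h import *
c=load('w3');P=lambda x,y:(205+x/6.6-.42,130+y/6.6-.42)
def rep(n,pts,z):
    w=np.array([onz(c,*P(*p),z)[:2] for p in pts])*1e3
    tl,tr,br,bl=w
    xd=tr-tl+br-bl; yd=tl-bl+tr-br
    print(n,w.mean(0).round(1),'w',np.linalg.norm(xd)/2,'h',np.linalg.norm(yd)/2,'yaw x',np.arctan2(xd[1],xd[0]),'yaw y',np.arctan2(-yd[0],yd[1]))
rep('cover',[(183,173),(388,170),(393,548),(195,550)],.072)
for z in(.072,.074):rep('screws',[(209,210),(357,207),(361,524),(221,527)],z)
for z in(.034,.04):rep('bolts',[(111,190),(463,183),(463,496),(128,501)],z)
rep('flange low',[(68,80),(507,70),(503,522),(93,527)],.034)
```

```text
cover [ 511.7 -311. ] w 38.94669473035661 h 76.30968287573728 yaw x 0.2522000240782358 yaw y 0.25336077115791805
screws [ 511.4 -312.2] w 27.857356336319107 h 64.20814703294887 yaw x 0.2612054956143453 yaw y 0.2554754602469878
screws [ 511.3 -311.5] w 27.708631152454057 h 63.86535181728613 yaw x 0.2612054956143484 yaw y 0.2554754602469883
bolts [ 512.9 -318.4] w 72.88947818436672 h 69.03937455390415 yaw x 0.25744627485131594 yaw y 0.2582558981474143
bolts [ 512.6 -316.6] w 71.82956356629346 h 68.03544580952173 yaw x 0.2574462748513161 yaw y 0.258255898147414
flange low [ 511.3 -310.1] w 89.44640111535047 h 98.12573618948737 yaw x 0.2572720075280297 yaw y 0.25502255262129464
```

The head measures 39 x 76 for the cover, with grip point (0.5115, -0.3115) and yaw 0.256. The bolt spacing of 72 x 68 confirms it.

Request:
drive_tool(deltas=[[[-0.001,-0.015,0],0.008],[[-0.001,-0.015,-0.02],0.008],[[0,-0.003,-0.035],0],[[0,0,-0.04],0],[[0,0,-0.035],0],[[0,0,-0.02],0],[[0,0,0],0]])

```text
time_s: 16.8
eef_pos: [0.5144, -0.3085, 0.1251]
eef_rot: [0.002, 0.606, 0.795, 0.002]
wrist_force: [-0.8, 0.6, 0.1]
opening: 0.998
```

Run:
```python
from h import *
o=get_obs();q=o['eef_rot'];print(o['eef_pos'],2*np.arctan2(q[2],q[1])-np.pi/2,o['wrist_force'],R.from_quat(q[[1,2,3,0]]).as_matrix()[:,2])
```

```text
[ 0.51440186 -0.30850633  0.12507878] 0.26806963927675276 [-0.80774424  0.59813487  0.12637472] [ 5.10370445e-03 -5.66064510e-05 -9.99986974e-01]
```

Request:
drive_tool(deltas=[[[-0.003,-0.003,-0.015],-0.012],[[0,0,-0.02],0],[[0,0,-0.02],0],[[0,0,-0.012],0],[[0,0,-0.004],0],[[0,0,0],0]])

```text
time_s: 17.4
eef_pos: [0.5147, -0.3147, 0.0567]
eef_rot: [0.007, 0.611, 0.792, 0.001]
wrist_force: [0.9, -0.0, -0.5]
opening: 0.996
```

Run:
```python
from h import *
o=get_obs();q=o['eef_rot'];print(o['eef_pos'],2*np.arctan2(q[2],q[1])-np.pi/2,o['wrist_force'],R.from_quat(q[[1,2,3,0]]).as_matrix()[:,2])
```

```text
[ 0.51470067 -0.31469121  0.05674326] 0.25678160257320193 [ 0.91726629 -0.00358017 -0.51970291] [ 0.01276461 -0.00766233 -0.99988917]
```

Request:
drive_tool(deltas=[[[-0.003,0.003,-0.008],0],[[0,0,-0.005],0],[[0,0,-0.001],0],[[0,0,0],0]])

```text
time_s: 17.8
eef_pos: [0.5129, -0.3127, 0.0444]
eef_rot: [0.01, 0.611, 0.792, 0.001]
wrist_force: [0.2, 0.5, -0.3]
opening: 0.998
```

Run:
```python
from h import *
c=snap('wrist','w4');d=snap('side','s11');o=get_obs();q=o['eef_rot'];print(o['eef_pos'],2*np.arctan2(q[2],q[1])-np.pi/2,o['wrist_force'],R.from_quat(q[[1,2,3,0]]).as_matrix()[:,2])
cv2.imwrite('pics/z16.png',cv2.cvtColor(cv2.resize(d['frame'][90:190,210:350],(784,560),interpolation=cv2.INTER_CUBIC),cv2.COLOR_RGB2BGR))
```

```text
[ 0.51306791 -0.31290605  0.04458994] 0.25687913003495244 [ 0.67614811 -0.07890143  0.12579851] [ 0.01634816 -0.01097658 -0.99980611]
```

View pics/w4.png

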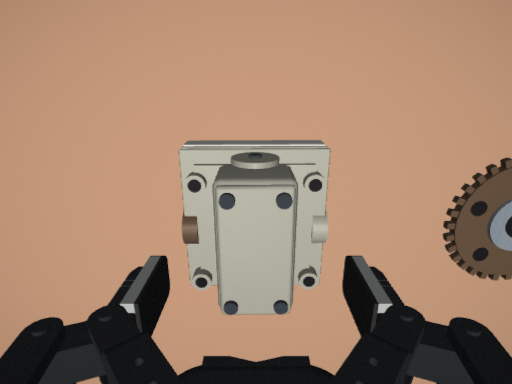

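View pics/z16.png

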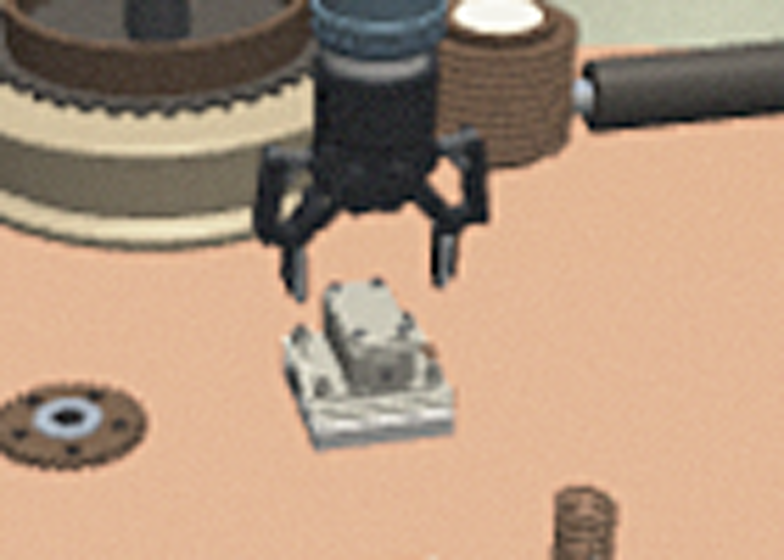

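Run:
```python
from h import *
c=load('w4');d=load('s11')
p=get_obs()['eef_pos'];print(p,proj(c,p),proj(d,p),'crop',(proj(d,p)-[210,90])*5.6,c['eye'])
for x,y in[(300,297),(440,285)]: 
    for z in(.045,.058): print(onz(d,210+x/5.6,90+y/5.6,z))
print(proj(c,[.5115,-.3115,.072]),proj(load('w3'),get_obs()['eef_pos']))
a=load('w3');print(a['attitude'],c['attitude'])
```

```text
[ 0.51306791 -0.31290605  0.04458994] [257.01957702 234.96208206] [274.89040689 151.29251147] crop [363.38627858 343.23806426] [ 0.48777041 -0.2285556   0.21325543]
[ 0.55651534 -0.37126623  0.045     ]
[ 0.55561343 -0.34839044  0.058     ]
[ 0.46279246 -0.3904784   0.045     ]
[ 0.46346545 -0.36727978  0.058     ]
[255.7086314 256.2071567] [249.60527074 180.61197872]
[0.16326105 0.97932596 0.11779166 0.01978941] [0.17149407 0.97675681 0.12536486 0.02862806]
```

Run:
```python
from h import *
c=load('w4');Rm=rot(c);p=get_obs()['eef_pos'];print('tcp in cam',Rm.T@(p-c['eye']))
q=get_obs()['eef_rot'];T=R.from_quat(q[[1,2,3,0]]).as_matrix()
# express rays in tool frame; points with tool y = +-42.5 (inner pad face)
e=T.T@(c['eye']-p);print('cam in tool',e, 'view dir',T.T@Rm[:,2])
im=cv2.cvtColor(c['frame'],cv2.COLOR_RGB2BGR)[240:384,100:412]
cv2.imwrite('pics/z17.png',cv2.resize(im,None,fx=2.5,fy=2.5,interpolation=cv2.INTER_CUBIC))
for u,v in[(165,257),(347,257),(168,285),(345,285)]:
    r=T.T@ray(c,u,v); 
    for yy in (.0425,):
        t=(np.sign(r[1])*yy-e[1])/r[1]; print(u,v,(e+t*r).round(4))
d=load('s11')
cv2.imwrite('pics/z18.png',cv2.cvtColor(cv2.resize(d['frame'][95:165,245:305],(600,600),interpolation=cv2.INTER_CUBIC),cv2.COLOR_RGB2BGR))
```

```text
tcp in cam [0.00079475 0.02496827 0.18862387]
cam in tool [ 0.08550882 -0.00083182 -0.16997224] view dir [-3.28298465e-01  1.16803607e-04  9.44574033e-01]
165 257 [ 0.0119 -0.0425 -0.0461]
347 257 [ 0.0096  0.0425 -0.0421]
168 285 [-0.0032 -0.0425 -0.0462]
345 285 [-0.0049  0.0425 -0.0437]
```

View pics/z17.png

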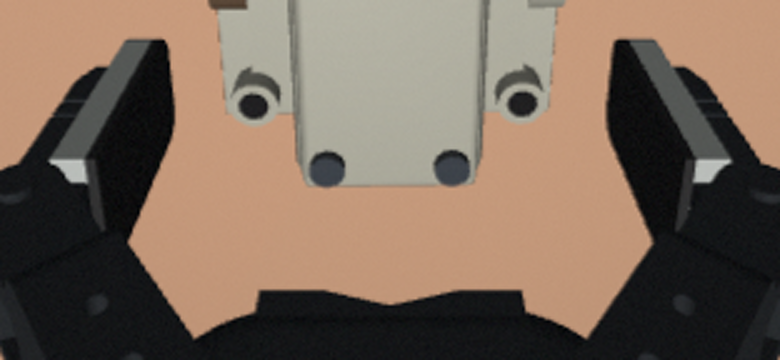

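View pics/z18.png

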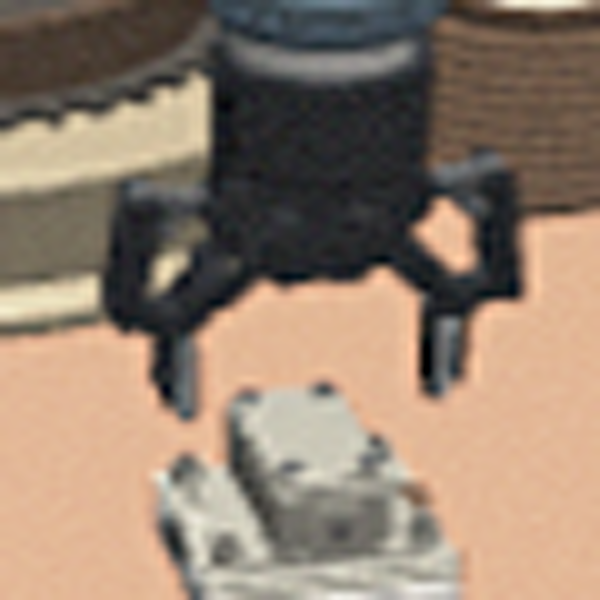

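The open fingertips look 30 mm or so higher than the TCP figure suggests. I partly close and measure that before gripping.

Request:
drive_tool(deltas=[[[-0.001,0.001,-0.003],0],[[0,0,-0.003],0],[[0,0,0],0],[[0,0,0],0]], gripper=0.7)

```text
time_s: 18.3
eef_pos: [0.5123, -0.3121, 0.0386]
eef_rot: [0.01, 0.611, 0.792, 0.001]
wrist_force: [0.4, -0.6, 0.5]
opening: 0.703
```

Run:
```python
from h import *
c=snap('wrist','w5');d=snap('side','s12');o=get_obs();q=o['eef_rot'];p=o['eef_pos'];print(p,2*np.arctan2(q[2],q[1])-np.pi/2,o['wrist_force'],o['opening'])
im=cv2.cvtColor(c['frame'],cv2.COLOR_RGB2BGR)[200:384,130:382]
a=cv2.resize(im,(504,368),interpolation=cv2.INTER_CUBIC)
b=cv2.cvtColor(cv2.resize(d['frame'][95:179,245:305],(263,368),interpolation=cv2.INTER_CUBIC),cv2.COLOR_RGB2BGR)
cv2.imwrite('pics/z19.png',np.hstack([a,b]))
```

```text
[ 0.51234548 -0.31212313  0.03866538] 0.25692587765156305 [-0.93768698  0.67739247  0.39960998] 0.7049848321602548
```

View pics/z19.png

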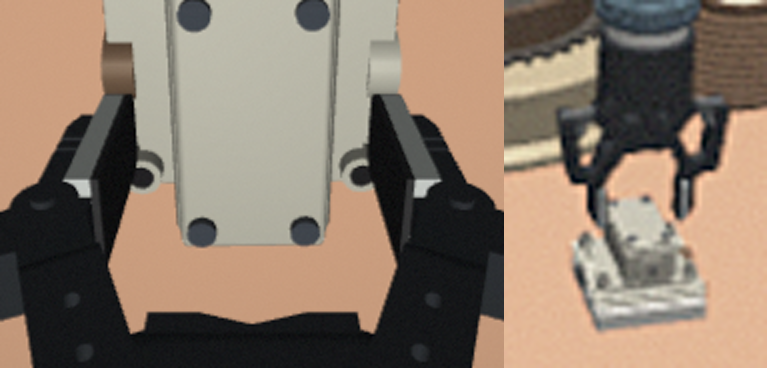

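Run:
```python
from h import *
c=load('w5');Rm=rot(c);o=get_obs();p=o['eef_pos'];q=o['eef_rot'];T=R.from_quat(q[[1,2,3,0]]).as_matrix()
e=T.T@(c['eye']-p);print(e,rot(c)[:,2])
for u,v,s in[(197.5,247.5,-1),(315,247.5,1)]:
    r=T.T@ray(c,u,v)
    for X in (.011,):
        t=(X-e[0])/r[0]; w=e+t*r; print('assume x=+11:',w, 'world',p+T@w)
    for Y in(.03,.033):
        t=(s*Y-e[1])/r[1]; w=e+t*r; print(Y,w,'world',p+T@w)
c4=load('w4')
# side tips
d=load('s12')
for x,y in[(597,225),(683,216)]:
    u,v=245+(x-504)*60/263-.4,95+y*84/368-.4
    for z in(.05,.06,.07,.08): print(z,onz(d,u,v,z).round(4))
```

```text
[ 0.08538586 -0.00077523 -0.1700998 ] [ 0.09984361 -0.32868859 -0.93914592]
assume x=+11: [ 0.011      -0.02936875 -0.03596283] world [ 0.48053538 -0.30853043  0.07404983]
0.03 [ 0.0093578  -0.03       -0.03300153] world [ 0.48039265 -0.31031361  0.07110627]
0.033 [ 0.00155332 -0.033      -0.01892803] world [ 0.4797143  -0.31878811  0.05711713]
assume x=+11: [ 0.011       0.02845278 -0.03590731] world [ 0.5364532  -0.29383355  0.07477916]
0.03 [ 0.00706229  0.03       -0.02880365] world [ 0.53907102 -0.29733132  0.06775961]
0.033 [-0.00057277  0.033      -0.01502996] world [ 0.54414688 -0.30411334  0.05414901]
0.05 [ 0.547 -0.341  0.05 ]
0.06 [ 0.5465 -0.3237  0.06  ]
0.07 [ 0.5459 -0.3064  0.07  ]
0.08 [ 0.5453 -0.2891  0.08  ]
0.05 [ 0.4749 -0.3585  0.05  ]
0.06 [ 0.4752 -0.341   0.06  ]
0.07 [ 0.4756 -0.3234  0.07  ]
0.08 [ 0.476  -0.3059  0.08  ]
```

Request:
drive_tool(deltas=[[[0,0,-0.002],0],[[0,0,-0.002],0]])

```text
time_s: 18.6
eef_pos: [0.5126, -0.3124, 0.0348]
eef_rot: [0.011, 0.611, 0.792, 0.001]
wrist_force: [0.6, -0.5, -0.7]
opening: 0.699
```

Request:
drive_tool(deltas=[[[0,0,-0.002],0],[[0,0,-0.002],0]])

```text
time_s: 18.8
eef_pos: [0.5126, -0.3124, 0.0305]
eef_rot: [0.011, 0.611, 0.792, 0.001]
wrist_force: [0.6, 0.3, 0.1]
opening: 0.701
```

Request:
drive_tool(deltas=[[[0,0,-0.002],0],[[0,0,-0.002],0]])

```text
time_s: 19.0
eef_pos: [0.5125, -0.3123, 0.0259]
eef_rot: [0.011, 0.611, 0.792, 0.001]
wrist_force: [0.5, 0.2, -0.3]
opening: 0.699
```

Request:
drive_tool(deltas=[[[0,0,-0.002],0],[[0,0,-0.001],0]])

```text
time_s: 19.2
eef_pos: [0.5124, -0.3122, 0.0224]
eef_rot: [0.01, 0.611, 0.792, 0.001]
wrist_force: [-0.7, 0.4, -0.3]
opening: 0.699
```

Request:
drive_tool(deltas=[[[0,0,-0.002],0],[[0,0,-0.001],0]])

```text
time_s: 19.4
eef_pos: [0.5124, -0.3122, 0.0191]
eef_rot: [0.01, 0.611, 0.792, 0.001]
wrist_force: [-0.7, 0.3, -0.9]
opening: 0.698
```

Run:
```python
from h import *
c=snap('wrist','w6');d=snap('side','s13');o=get_obs();q=o['eef_rot'];p=o['eef_pos'];print(p,2*np.arctan2(q[2],q[1])-np.pi/2,o['wrist_force'],o['opening'])
im=cv2.cvtColor(c['frame'],cv2.COLOR_RGB2BGR)[200:384,130:382]
a=cv2.resize(im,(504,368),interpolation=cv2.INTER_CUBIC)
b=cv2.cvtColor(cv2.resize(d['frame'][95:179,245:305],(263,368),interpolation=cv2.INTER_CUBIC),cv2.COLOR_RGB2BGR)
cv2.imwrite('pics/z20.png',np.hstack([a,b]))
```

```text
[ 0.51240451 -0.31217902  0.01915768] 0.25687870297174875 [-0.09358983  0.04265213 -0.04314195] 0.6991901486313619
```

View pics/z20.png

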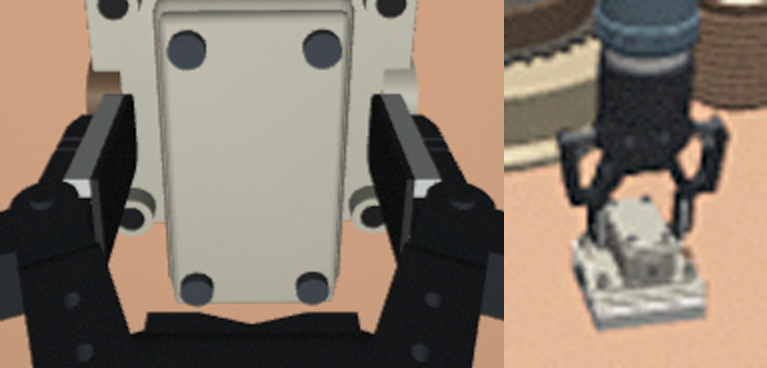

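Request:
drive_tool(deltas=[[[0,0,-0.002],0],[[0,0,-0.002],0]])

```text
time_s: 19.7
eef_pos: [0.5127, -0.3124, 0.0153]
eef_rot: [0.011, 0.611, 0.792, 0.001]
wrist_force: [-0.8, 0.3, 0.4]
opening: 0.698
```

Request:
drive_tool(deltas=[[[0,0,0],0],[[0,0,0],0],[[0,0,0],0],[[0,0,0],0],[[0,0,0],0],[[0,0,0],0]], gripper=0.45)

```text
time_s: 20.3
eef_pos: [0.5129, -0.3125, 0.0154]
eef_rot: [0.011, 0.611, 0.792, 0.001]
wrist_force: [0.7, -0.5, 1.4]
opening: 0.499
```

Run:
```python
from h import *
c=snap('wrist','w7');d=snap('side','s14');o=get_obs();q=o['eef_rot'];p=o['eef_pos'];print(p,2*np.arctan2(q[2],q[1])-np.pi/2,o['wrist_force'],o['torque'],o['opening'])
im=cv2.cvtColor(c['frame'],cv2.COLOR_RGB2BGR)[200:384,130:382]
a=cv2.resize(im,(504,368),interpolation=cv2.INTER_CUBIC)
b=cv2.cvtColor(cv2.resize(d['frame'][95:179,245:305],(263,368),interpolation=cv2.INTER_CUBIC),cv2.COLOR_RGB2BGR)
cv2.imwrite('pics/z21.png',np.hstack([a,b]))
```

```text
[ 0.51292592 -0.31249187  0.01543748] 0.2570036016920072 [0.24712181 0.83191169 0.80718812] [-0.00329004  0.05423853  0.02183679] 0.5040324671998829
```

View pics/z21.png

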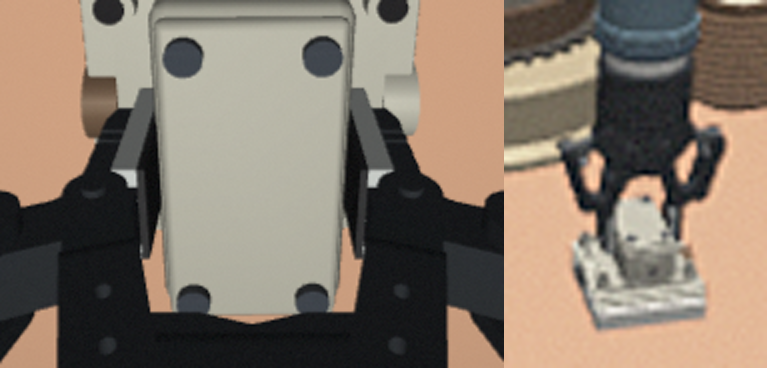

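Request:
drive_tool(deltas=[[[0,0,0],0],[[0,0,0],0],[[0,0,0.004],0],[[0,0,0.008],0],[[0,0,0.01],0],[[0,0,0],0]], gripper=0)

```text
time_s: 21.0
eef_pos: [0.5111, -0.3109, 0.037]
eef_rot: [0.009, 0.611, 0.792, 0.001]
wrist_force: [1.1, 0.3, -3.4]
opening: 0.505
```

Run:
```python
from h import *
c=snap('wrist','w8');d=snap('side','s15');o=get_obs();q=o['eef_rot'];p=o['eef_pos'];print(p,2*np.arctan2(q[2],q[1])-np.pi/2,o['wrist_force'],o['torque'],o['opening'],R.from_quat(q[[1,2,3,0]]).as_matrix()[:,2])
im=cv2.cvtColor(c['frame'],cv2.COLOR_RGB2BGR)[200:384,130:382]
a=cv2.resize(im,(504,368),interpolation=cv2.INTER_CUBIC)
b=cv2.cvtColor(cv2.resize(d['frame'][95:179,245:305],(263,368),interpolation=cv2.INTER_CUBIC),cv2.COLOR_RGB2BGR)
cv2.imwrite('pics/z22.png',np.hstack([a,b]))
```

```text
[ 0.51041001 -0.31034014  0.03575869] 0.25690629047949987 [ 1.13650465 -0.21932504 -4.6464138 ] [0.02880988 0.07939686 0.00524914] 0.503404158582073 [ 0.01309353 -0.00799669 -0.9998823 ]
```

View pics/z22.png

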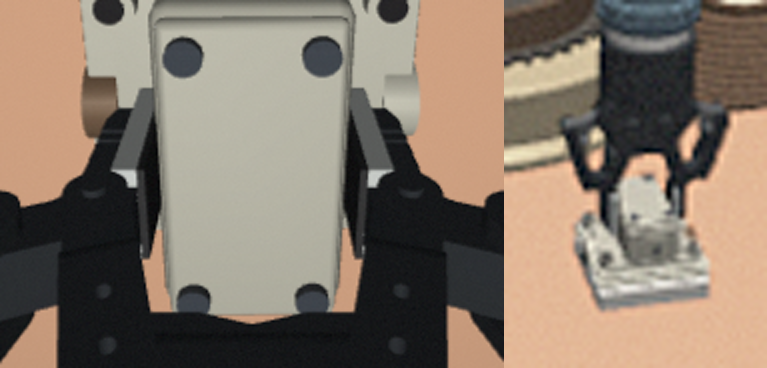

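```bash
cat > cov.py <<'E'
from h import *
def screws(c,roi,zs=(.0,)):
    x0,y0,x1,y1=roi; g=c['frame'][y0:y1,x0:x1].astype(int)
    m=((g[...,2]>g[...,0]+2)&(g.max(2)<120)&(g.max(2)>35)).astype(np.uint8)
    n,l,st,ce=cv2.connectedComponentsWithStats(m)
    out=[]
    for i in range(1,n):
        if 25<st[i][4]<400: out.append((ce[i][0]+x0,ce[i][1]+y0,st[i][2],st[i][3],st[i][4]))
    return out
def frame4(c,pts,z):
    w=np.array([onz(c,*p,z)[:2] for p in pts])*1e3; tl,tr,br,bl=w
    xd=tr-tl+br-bl; yd=tl-bl+tr-br
    return w.mean(0),np.linalg.norm(xd)/2,np.linalg.norm(yd)/2,np.arctan2(xd[1],xd[0]),np.arctan2(-yd[0],yd[1])
E
python3 - <<'E'
from cov import *
c=load('w3'); print([np.round(s,1) for s in screws(c,(205,130,295,220))])
c8=load('w8'); print([np.round(s,1) for s in screws(c8,(205,200,305,365))])
c7=load('w7'); print([np.round(s,1) for s in screws(c7,(205,200,305,365))])
E
```

```text
[]
[array([291. , 228.4,  19. ,  19. , 287. ]), array([221. , 228.8,  19. ,  19. , 291. ]), array([285.6, 350.1,  17. ,  15. , 175. ]), array([226.4, 350.7,  16. ,  12. , 158. ])]
[array([221. , 228.7,  19. ,  20. , 297. ]), array([290.9, 228.2,  19. ,  19. , 289. ]), array([226.3, 350.8,  16. ,  14. , 164. ]), array([285.7, 350.1,  17. ,  15. , 180. ])]
```

Run:
```python
from cov import *
P=lambda x,y:(205+x/6.6-.42,130+y/6.6-.42)
f=lambda r:[np.round(v,4) for v in r]
w3=load('w3')
for dz in(0,.001,.002):print('w3',f(frame4(w3,[P(209,210),P(357,207),P(361,524),P(221,527)],.072+dz)))
for n,z in(('w7',.072),('w8',.0924)):
    c=load(n)
    for dz in(0,.001,.002):print(n,f(frame4(c,[(221,228.7),(291,228.3),(285.6,350),(226.4,350)],z+dz)))
```

```text
w3 [array([ 511.4073, -312.1529]), np.float64(27.8574), np.float64(64.2081), np.float64(0.2612), np.float64(0.2555)]
w3 [array([ 511.3583, -311.8433]), np.float64(27.783), np.float64(64.0367), np.float64(0.2612), np.float64(0.2555)]
w3 [array([ 511.3092, -311.5337]), np.float64(27.7086), np.float64(63.8654), np.float64(0.2612), np.float64(0.2555)]
w7 [array([ 511.577 , -312.7482]), np.float64(28.3286), np.float64(64.4386), np.float64(0.2496), np.float64(0.2581)]
w7 [array([ 511.3615, -311.9922]), np.float64(28.0759), np.float64(63.8638), np.float64(0.2496), np.float64(0.2581)]
w7 [array([ 511.1461, -311.2363]), np.float64(27.8232), np.float64(63.289), np.float64(0.2496), np.float64(0.2581)]
w8 [array([ 510.1913, -312.233 ]), np.float64(28.6259), np.float64(64.9064), np.float64(0.2517), np.float64(0.258)]
w8 [array([ 509.9804, -311.4832]), np.float64(28.374), np.float64(64.3353), np.float64(0.2517), np.float64(0.258)]
w8 [array([ 509.7694, -310.7334]), np.float64(28.1222), np.float64(63.7643), np.float64(0.2517), np.float64(0.258)]
```

The head is held (4.6 N weight) and did not shift in the grip. I lift, then carry it over the barrel.

Request:
drive_tool(deltas=[[[0,0,0.015],0],[[0,0,0.025],0],[[0,0,0.03],0],[[0,0,0.03],0],[[0,0,0.025],0],[[0,0.01,0.015],0],[[0,0.02,0],0.005],[[0,0.028,0],0.005],[[0,0.03,0],0.005],[[0,0.03,0],0.005]])

```text
time_s: 22.1
eef_pos: [0.5058, -0.1842, 0.1812]
eef_rot: [0.005, 0.604, 0.797, 0.001]
wrist_force: [0.4, 0.3, -4.0]
opening: 0.501
```

Request:
drive_tool(deltas=[[[0,0.03,0],0.005],[[0,0.03,0],0.005],[[0,0.03,0],0.005],[[0,0.03,0],0.005],[[0,0.028,0],0],[[0,0.025,0],0],[[0,0.018,0],0],[[0,0.01,0],0],[[0,0,0],0]])

```text
time_s: 23.0
eef_pos: [0.4893, 0.0448, 0.1678]
eef_rot: [-0.008, 0.59, 0.807, -0.0]
wrist_force: [0.3, -0.4, -4.2]
opening: 0.498
```

```bash
cat > st.py <<'E'
from h import *
def st():
    o=get_obs();q=o['eef_rot'];p=o['eef_pos'];print(o['time_s'],p.round(4),'yaw',round(2*np.arctan2(q[2],q[1])-np.pi/2,4),'F',o['wrist_force'].round(1),'T',o['torque'].round(3),'op',round(o['opening'],3),'ax',R.from_quat(q[[1,2,3,0]]).as_matrix()[:,2].round(4));return o
if __name__=='__main__': st()
E
python3 st.py
```

```text
23.0 [0.4893 0.0448 0.1678] yaw 0.3078 F [ 0.3 -0.4 -4.2] T [-0.061 -0.011  0.02 ] op 0.498 ax [-0.0134  0.0089 -0.9999]
```

```bash
cat > rel.py <<'E'
from st import *
qg=None
def M(q): return R.from_quat(np.array(q)[[1,2,3,0]]).as_matrix()
# grip moment (t=20.3..): recorded
import json
Tg=M([0.011,0.611,0.792,0.001]); 
pg=np.array([.5128,-.31245,.0154]); yawh=.2565
gr=np.array([.51136,-.31192]); 
face=np.array([gr[0]+.005*np.sin(yawh),gr[1]-.005*np.cos(yawh),0])
Rh=R.from_euler('z',yawh).as_matrix()
B=np.array([.5013,.0404,.09]);yb=.302;Rb=R.from_euler('z',yb).as_matrix()
def head(o):
    D=M(o['eef_rot'])@Tg.T
    f=o['eef_pos']+D@(face-pg); H=D@Rh; return f,H
def rep():
    o=st();f,H=head(o)
    print('face-bore (barrel axes) mm',(Rb.T@(f-B)*1e3).round(2),'world',((f-B)*1e3).round(2),'yaw err',round(np.arctan2(H[1,0],H[0,0])-yb,4),'up',H[:,2].round(4))
    for n,s in(('a',1),('b',-1)):
        h=f+H@np.array([s*.036,.014,0]); d=B+Rb@np.array([s*.036,.014,0]); print('hole',n,'minus dowel mm',((h-d)*1e3).round(2))
if __name__=='__main__': rep()
E
python3 rel.py
python3 - <<'E'
from h import *
# quaternion precise at grip: from lifted obs tilt earlier
q=np.array([0.011,0.611,0.792,0.001]);print(R.from_quat(q[[1,2,3,0]]).as_matrix()[:,2])
E
```

```text
23.0 [0.4893 0.0448 0.1678] yaw 0.3078 F [ 0.3 -0.4 -4.2] T [-0.061 -0.011  0.02 ] op 0.498 ax [-0.0134  0.0089 -0.9999]
face-bore (barrel axes) mm [-11.76   4.12  62.32] world [-12.45   0.44  62.32] yaw err 0.0061 up [ 0.0326 -0.0198  0.9993]
hole a minus dowel mm [-12.6    0.62  61.82]
hole b minus dowel mm [-12.44   0.21  63.63]
[ 0.01863283 -0.01184962 -0.99975617]
```

Request:
drive_tool(deltas=[[[0.006,0,0],-0.006],[[0.006,0,0],0],[[0,0,0],0],[[0,0,0],0]])

```text
time_s: 23.4
eef_pos: [0.5018, 0.0432, 0.1668]
eef_rot: [-0.008, 0.594, 0.805, -0.001]
wrist_force: [0.2, 0.9, -4.2]
opening: 0.506
```

Run:
```python
from rel import *
rep()
c=snap('wrist','w9');d=snap('side','s16');s=snap('scene','c16')
a=cv2.resize(d['frame'][120:240,215:335],(390,390),interpolation=cv2.INTER_CUBIC);b=cv2.resize(s['frame'][120:240,205:325],(390,390),interpolation=cv2.INTER_CUBIC)
cv2.imwrite('pics/z23.png',cv2.cvtColor(np.hstack([a,b]),cv2.COLOR_RGB2BGR))
from cov import screws,frame4
sc=screws(c,(205,200,305,365));print([np.round(x,1) for x in sc]); rep()
```

```text
23.4 [0.5018 0.0432 0.1668] yaw 0.2998 F [ 0.2  0.9 -4.2] T [ 0.043 -0.034  0.03 ] op 0.506 ax [-0.0147  0.0083 -0.9999]
face-bore (barrel axes) mm [-0.33 -1.19 61.28] world [ 4.000e-02 -1.230e+00  6.128e+01] yaw err -0.002 up [ 0.0338 -0.0193  0.9992]
hole a minus dowel mm [ 0.09 -1.29 60.72]
hole b minus dowel mm [ 0.07 -1.15 62.64]
[array([221.1, 228.7,  19. ,  20. , 294. ]), array([291. , 228.3,  19. ,  19. , 291. ]), array([285.7, 350.2,  17. ,  15. , 175. ]), array([226.4, 350.7,  16. ,  13. , 166. ])]
23.55 [0.5016 0.0434 0.1668] yaw 0.3 F [ 0.7 -0.7 -3.8] T [ 0.025 -0.058 -0.049] op 0.501 ax [-0.0147  0.0082 -0.9999]
face-bore (barrel axes) mm [-0.52 -0.91 61.36] world [-0.22 -1.03 61.36] yaw err -0.0017 up [ 0.0338 -0.0193  0.9992]
hole a minus dowel mm [-0.18 -1.08 60.8 ]
hole b minus dowel mm [-0.19 -0.96 62.72]
```

View pics/z23.png

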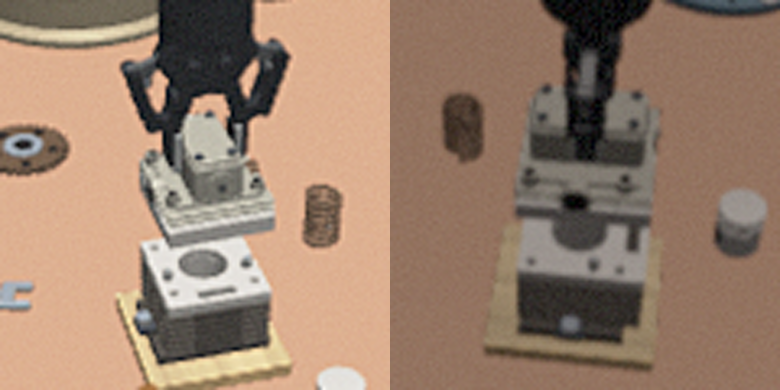

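View pics/w9.png

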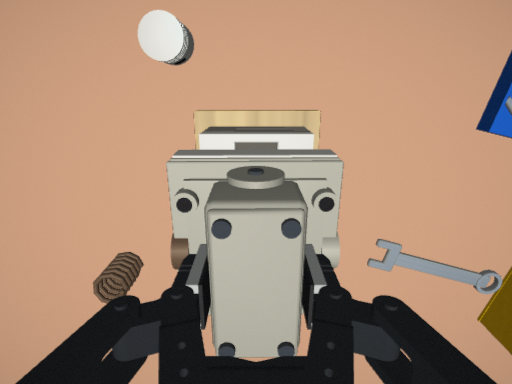

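Request:
drive_tool(deltas=[[[0,0.001,-0.01],0],[[0,0,0],0],[[0,0,-0.01],0],[[0,0,0],0],[[0,0,-0.01],0],[[0,0,0],0]])

```text
time_s: 24.15
eef_pos: [0.5008, 0.0442, 0.1336]
eef_rot: [-0.009, 0.594, 0.805, -0.001]
wrist_force: [-0.1, 0.8, -3.8]
opening: 0.505
```

```bash
python3 rel.py
```

```text
24.15 [0.5008 0.0442 0.1336] yaw 0.2993 F [-0.1  0.8 -3.8] T [-0.022  0.031 -0.014] op 0.505 ax [-0.0159  0.0084 -0.9998]
face-bore (barrel axes) mm [-1.06  0.12 28.1 ] world [-1.04 -0.2  28.1 ] yaw err -0.0024 up [ 0.035  -0.0195  0.9992]
hole a minus dowel mm [-0.99 -0.28 27.51]
hole b minus dowel mm [-1.01 -0.11 29.5 ]
```

Request:
drive_tool(deltas=[[[0,0,0.03],0],[[0,0,0.04],0],[[0,0,0.04],0],[[0,0,0],0]])

```text
time_s: 24.55
eef_pos: [0.4983, 0.0446, 0.2446]
eef_rot: [-0.012, 0.594, 0.805, -0.003]
wrist_force: [1.0, -0.2, -3.6]
opening: 0.501
```

```bash
python3 rel.py
```

```text
24.55 [0.4983 0.0446 0.2446] yaw 0.2994 F [ 1.  -0.2 -3.6] T [-0.038 -0.132 -0.001] op 0.501 ax [-0.0218  0.0094 -0.9997]
face-bore (barrel axes) mm [ -3.39   1.31 139.17] world [ -3.63   0.25 139.17] yaw err -0.0022 up [ 0.0409 -0.0204  0.999 ]
hole a minus dowel mm [ -3.58   0.17 138.42]
hole b minus dowel mm [ -3.59   0.33 140.8 ]
```

Request:
drive_tool(deltas=[[[0.003,0,0],0],[[0,0,-0.035],0],[[0,0,-0.035],0],[[0,0,-0.02],0],[[0,0,0],0]])

```text
time_s: 25.05
eef_pos: [0.4997, 0.045, 0.1478]
eef_rot: [-0.013, 0.594, 0.805, -0.003]
wrist_force: [-0.1, -0.5, -4.2]
opening: 0.499
```

```bash
python3 rel.py
```

```text
25.05 [0.4997 0.045  0.1478] yaw 0.2994 F [-0.1 -0.5 -4.2] T [-0.046  0.038 -0.006] op 0.499 ax [-0.0239  0.0098 -0.9997]
face-bore (barrel axes) mm [-2.    1.31 42.32] world [-2.3   0.66 42.32] yaw err -0.0022 up [ 0.043  -0.0208  0.9989]
hole a minus dowel mm [-2.25  0.59 41.51]
hole b minus dowel mm [-2.25  0.75 44.03]
```

Request:
drive_tool(deltas=[[[0.0023,-0.0007,-0.005],0.002],[[0,0,0],0],[[0,0,-0.008],0],[[0,0,0],0],[[0,0,-0.006],0],[[0,0,0],0]])

```text
time_s: 25.65
eef_pos: [0.5036, 0.0441, 0.1288]
eef_rot: [-0.012, 0.593, 0.805, -0.003]
wrist_force: [0.6, 1.3, -3.2]
opening: 0.501
```

```bash
python3 rel.py
```

```text
25.65 [0.5036 0.0441 0.1288] yaw 0.3016 F [ 0.6  1.3 -3.2] T [-0.015  0.01   0.013] op 0.501 ax [-0.0218  0.0094 -0.9997]
face-bore (barrel axes) mm [ 1.52 -0.77 23.33] world [ 1.68 -0.29 23.33] yaw err 0.0 up [ 0.041  -0.0204  0.999 ]
hole a minus dowel mm [ 1.68 -0.29 22.58]
hole b minus dowel mm [ 1.71 -0.28 24.97]
```

Request:
drive_tool(deltas=[[[-0.0015,0.0003,-0.003],0],[[0,0,0],0],[[0,0,-0.004],0],[[0,0,0],0]])

```text
time_s: 26.05
eef_pos: [0.5025, 0.0444, 0.122]
eef_rot: [-0.011, 0.593, 0.805, -0.002]
wrist_force: [-0.2, -0.7, -3.9]
opening: 0.5
```

Run:
```python
from rel import *
rep()
d=snap('side','s17');s=snap('scene','c17')
a=cv2.resize(d['frame'][140:220,235:315],(400,400),interpolation=cv2.INTER_CUBIC);b=cv2.resize(s['frame'][140:220,225:305],(400,400),interpolation=cv2.INTER_CUBIC)
cv2.imwrite('pics/z24.png',cv2.cvtColor(np.hstack([a,b]),cv2.COLOR_RGB2BGR))
rep()
```

```text
26.05 [0.5025 0.0444 0.122 ] yaw 0.3017 F [-0.2 -0.7 -3.9] T [-0.054 -0.04  -0.009] op 0.5 ax [-0.0203  0.0092 -0.9998]
face-bore (barrel axes) mm [ 0.55 -0.18 16.51] world [ 5.800e-01 -1.000e-02  1.651e+01] yaw err 0.0001 up [ 0.0394 -0.0202  0.999 ]
hole a minus dowel mm [ 0.58 -0.02 15.81]
hole b minus dowel mm [ 6.200e-01 -1.000e-02  1.808e+01]
26.15 [0.503  0.0443 0.1226] yaw 0.3017 F [ 0.2 -0.8 -3.9] T [-0.029 -0.051  0.015] op 0.501 ax [-0.0192  0.009  -0.9998]
face-bore (barrel axes) mm [ 1.05 -0.43 17.09] world [ 1.13 -0.09 17.09] yaw err 0.0 up [ 0.0383 -0.02    0.9991]
hole a minus dowel mm [ 1.12 -0.1  16.41]
hole b minus dowel mm [ 1.16 -0.09 18.62]
```

View pics/z24.png

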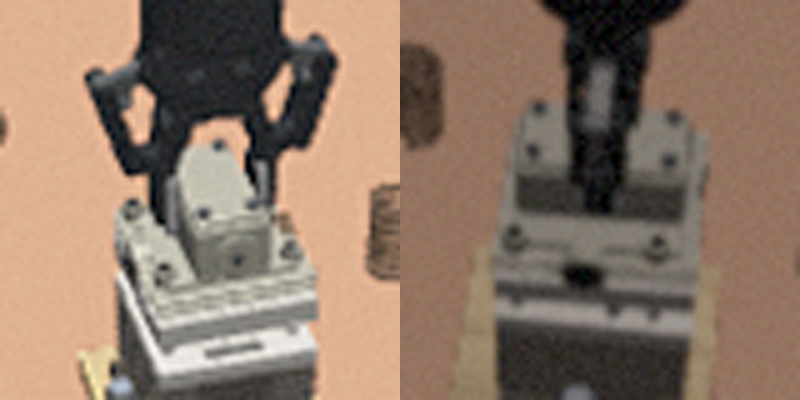

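Request:
drive_tool(deltas=[[[-0.0006,0,-0.002],0],[[0,0,0],0],[[0,0,-0.002],0],[[0,0,0],0]])

```text
time_s: 26.55
eef_pos: [0.5026, 0.0443, 0.1185]
eef_rot: [-0.01, 0.593, 0.805, -0.002]
wrist_force: [0.6, 0.7, -4.1]
opening: 0.5
```

```bash
python3 rel.py
```

```text
26.55 [0.5026 0.0443 0.1185] yaw 0.3017 F [ 0.6  0.7 -4.1] T [-0.027 -0.012 -0.055] op 0.5 ax [-0.0187  0.0089 -0.9998]
face-bore (barrel axes) mm [ 0.65 -0.35 13.04] world [ 0.73 -0.14 13.04] yaw err 0.0 up [ 0.0378 -0.0199  0.9991]
hole a minus dowel mm [ 0.73 -0.14 12.38]
hole b minus dowel mm [ 0.76 -0.13 14.55]
```

Request:
drive_tool(deltas=[[[-0.0006,0.0002,-0.002],0],[[0,0,0],0],[[0,0,-0.002],0]])

```text
time_s: 26.85
eef_pos: [0.5022, 0.0444, 0.1145]
eef_rot: [-0.01, 0.593, 0.805, -0.002]
wrist_force: [0.2, 0.2, -4.9]
opening: 0.504
```

```bash
python3 rel.py
```

```text
26.85 [0.5022 0.0444 0.1145] yaw 0.3017 F [ 0.2  0.2 -4.9] T [ 0.032 -0.018  0.007] op 0.504 ax [-0.0181  0.0088 -0.9998]
face-bore (barrel axes) mm [ 0.35 -0.06  9.03] world [0.35 0.04 9.03] yaw err 0.0 up [ 0.0372 -0.0198  0.9991]
hole a minus dowel mm [0.35 0.04 8.38]
hole b minus dowel mm [ 0.38  0.04 10.52]
```

Request:
drive_tool(deltas=[[[-0.0003,0,-0.002],0],[[0,0,0],0],[[0,0,-0.0015],0]])

```text
time_s: 27.15
eef_pos: [0.5018, 0.0444, 0.1105]
eef_rot: [-0.01, 0.593, 0.805, -0.002]
wrist_force: [0.0, 0.6, -3.5]
opening: 0.504
```

```bash
python3 rel.py
```

```text
27.15 [0.5018 0.0444 0.1105] yaw 0.3016 F [ 0.   0.6 -3.5] T [-0.038 -0.078  0.039] op 0.504 ax [-0.0183  0.0089 -0.9998]
face-bore (barrel axes) mm [-0.04  0.05  5.04] world [-0.06  0.04  5.04] yaw err -0.0 up [ 0.0375 -0.0199  0.9991]
hole a minus dowel mm [-0.06  0.03  4.39]
hole b minus dowel mm [-0.03  0.04  6.54]
```

Request:
drive_tool(deltas=[[[0,0,-0.0015],0],[[0,0,-0.001],0]])

```text
time_s: 27.35
eef_pos: [0.5017, 0.0445, 0.1078]
eef_rot: [-0.01, 0.593, 0.805, -0.002]
wrist_force: [-0.8, 1.9, 0.9]
opening: 0.5
```

```bash
python3 rel.py
```

```text
27.35 [0.5017 0.0445 0.1078] yaw 0.3017 F [-0.8  1.9  0.9] T [0.237 0.136 0.016] op 0.5 ax [-0.0185  0.009  -0.9998]
face-bore (barrel axes) mm [-0.09  0.14  2.3 ] world [-0.13  0.11  2.3 ] yaw err 0.0 up [ 0.0376 -0.02    0.9991]
hole a minus dowel mm [-0.13  0.1   1.65]
hole b minus dowel mm [-0.1   0.11  3.81]
```

Edge contact begins, about as predicted. I press on gently to level it.

Request:
drive_tool(deltas=[[[0,0,-0.001],0],[[0,0,-0.001],0]])

```text
time_s: 27.55
eef_pos: [0.502, 0.0448, 0.1074]
eef_rot: [-0.01, 0.593, 0.805, -0.002]
wrist_force: [-5.0, 0.6, 6.2]
opening: 0.5
```

```bash
python3 rel.py
```

```text
27.55 [0.502  0.0448 0.1074] yaw 0.3019 F [-5.   0.6  6.2] T [-0.139  0.563 -0.102] op 0.5 ax [-0.0182  0.0091 -0.9998]
face-bore (barrel axes) mm [0.22 0.31 1.89] world [0.12 0.36 1.89] yaw err 0.0003 up [ 0.0373 -0.0201  0.9991]
hole a minus dowel mm [0.11 0.36 1.24]
hole b minus dowel mm [0.14 0.36 3.38]
```

Request:
drive_tool(deltas=[[[0,0,-0.002],0],[[0,0,-0.002],0],[[0,0,-0.002],0]])

```text
time_s: 27.85
eef_pos: [0.5024, 0.045, 0.107]
eef_rot: [-0.009, 0.592, 0.806, -0.002]
wrist_force: [-10.2, 1.9, 14.1]
opening: 0.503
```

```bash
python3 rel.py
```

```text
27.85 [0.5024 0.045  0.107 ] yaw 0.3028 F [-10.2   1.9  14.1] T [-0.28   1.306 -0.176] op 0.503 ax [-0.0175  0.0081 -0.9998]
face-bore (barrel axes) mm [0.69 0.36 1.53] world [0.55 0.55 1.53] yaw err 0.0011 up [ 0.0366 -0.019   0.9991]
hole a minus dowel mm [0.53 0.58 0.89]
hole b minus dowel mm [0.58 0.51 3.  ]
```

Levelling by pushing alone is slow and loads the dowels sideways. The dowels are already engaged about 8–10 mm, so I relax the grip, let the head settle flat on them, then re-grip.

Request:
drive_tool(deltas=[[[0,0,0],0],[[0,0,0],0],[[0,0,0],0]], gripper=0.62)

```text
time_s: 28.15
eef_pos: [0.5045, 0.0446, 0.1092]
eef_rot: [-0.007, 0.592, 0.806, -0.001]
wrist_force: [-0.4, 0.6, 0.2]
opening: 0.62
```

Run:
```python
from rel import *
rep()
c=snap('wrist','w10');d=snap('side','s18');s=snap('scene','c18')
a=cv2.resize(d['frame'][140:220,235:315],(400,400),interpolation=cv2.INTER_CUBIC);b=cv2.resize(s['frame'][140:220,225:305],(400,400),interpolation=cv2.INTER_CUBIC)
cv2.imwrite('pics/z25.png',cv2.cvtColor(np.hstack([a,b]),cv2.COLOR_RGB2BGR))
from cov import screws
print([np.round(x,1) for x in screws(c,(205,200,305,365))])
```

```text
28.15 [0.5045 0.0446 0.1092] yaw 0.303 F [-0.4  0.6  0.2] T [ 0.039 -0.025  0.024] op 0.62 ax [-0.0124  0.0071 -0.9999]
face-bore (barrel axes) mm [ 2.66 -0.63  3.69] world [2.73 0.19 3.69] yaw err 0.0012 up [ 0.0315 -0.0181  0.9993]
hole a minus dowel mm [2.7  0.22 3.17]
hole b minus dowel mm [2.74 0.15 4.95]
[array([213.3, 218.2,  18. ,  19. , 275. ]), array([281.1, 218.2,  19. ,  19. , 280. ]), array([219.3, 341.7,  16. ,  15. , 182. ]), array([277.8, 342.3,  16. ,  14. , 174. ])]
```

View pics/z25.png

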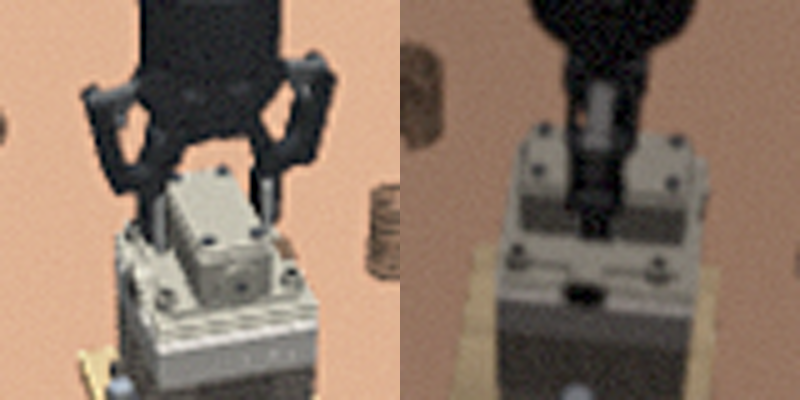

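View pics/w10.png

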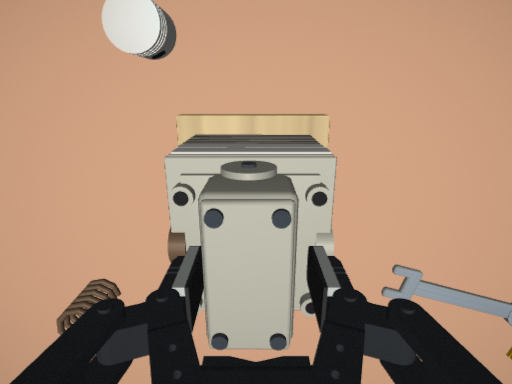

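The head sits flush on the deck in both views. I check the height by the screw spacing and work out the re-grip shift.

Run:
```python
from cov import *
c=load('w10')
for z in(.162,.163,.164,.166): print(z,[np.round(v,4) for v in frame4(c,[(213.3,218.2),(281.1,218.2),(277.8,341.7),(219.3,341.5)],z)])
```

```text
0.162 [array([500.6707,  44.4705]), np.float64(28.2983), np.float64(64.7025), np.float64(0.3081), np.float64(0.3048)]
0.163 [array([500.4995,  45.1495]), np.float64(28.0588), np.float64(64.1549), np.float64(0.3081), np.float64(0.3048)]
0.164 [array([500.3283,  45.8284]), np.float64(27.8193), np.float64(63.6073), np.float64(0.3081), np.float64(0.3048)]
0.166 [array([499.9858,  47.1862]), np.float64(27.3403), np.float64(62.5122), np.float64(0.3081), np.float64(0.3048)]
```

Request:
drive_tool(deltas=[[[-0.003,0.0003,-0.001],0],[[0,0,-0.001],0],[[0,0,-0.001],0]])

```text
time_s: 28.6
eef_pos: [0.5007, 0.045, 0.1053]
eef_rot: [-0.008, 0.592, 0.806, -0.001]
wrist_force: [-0.1, 0.1, 0.2]
opening: 0.621
```

```bash
python3 rel.py
```

```text
28.6 [0.5007 0.045  0.1053] yaw 0.3028 F [-0.1  0.1  0.2] T [-0.013 -0.048 -0.005] op 0.621 ax [-0.0138  0.0074 -0.9999]
face-bore (barrel axes) mm [-0.85  0.82 -0.21] world [-1.06  0.53 -0.21] yaw err 0.001 up [ 0.033  -0.0183  0.9993]
hole a minus dowel mm [-1.08  0.56 -0.76]
hole b minus dowel mm [-1.04  0.49  1.11]
```

Spacing 28.06 x 64.15 at z 0.163 matches a flush head. Centre the grip and close.

Request:
drive_tool(deltas=[[[0.001,0,0],0],[[0,0,0],0]])

```text
time_s: 28.8
eef_pos: [0.5015, 0.045, 0.1049]
eef_rot: [-0.008, 0.592, 0.806, -0.001]
wrist_force: [-1.1, -0.5, 0.0]
opening: 0.623
```

Request:
drive_tool(deltas=[[[0,0,0],0],[[0,0,0],0],[[0,0,0],0],[[0,0,0],0],[[0,0,0],0]], gripper=0)

```text
time_s: 29.3
eef_pos: [0.501, 0.0448, 0.1051]
eef_rot: [-0.008, 0.592, 0.806, -0.002]
wrist_force: [-0.4, -0.5, 0.9]
opening: 0.501
```

```bash
python3 st.py
```

```text
29.3 [0.501  0.0448 0.1051] yaw 0.303 F [-0.4 -0.5  0.9] T [-0.032  0.015 -0.03 ] op 0.501 ax [-0.0158  0.0071 -0.9999]
```

Request:
drive_tool(deltas=[[[0,0,-0.002],0],[[0,0,-0.003],0]])

```text
time_s: 29.5
eef_pos: [0.501, 0.0448, 0.105]
eef_rot: [-0.009, 0.592, 0.806, -0.002]
wrist_force: [-18.2, 0.2, 35.3]
opening: 0.505
```

```bash
python3 st.py
```

```text
29.5 [0.501  0.0448 0.105 ] yaw 0.3036 F [-18.2   0.2  35.3] T [ 0.284  2.433 -0.12 ] op 0.505 ax [-0.0168  0.0066 -0.9998]
```

Request:
drive_tool(deltas=[[[-0.001,0,-0.0025],0]])

```text
time_s: 29.6
eef_pos: [0.501, 0.0448, 0.105]
eef_rot: [-0.008, 0.592, 0.806, -0.002]
wrist_force: [-4.4, 0.5, 12.5]
opening: 0.505
```

Run:
```python
from rel import *
st()
c=snap('wrist','w11');d=snap('side','s19');s=snap('scene','c19')
st()
a=cv2.resize(d['frame'][140:220,235:315],(400,400),interpolation=cv2.INTER_CUBIC);b=cv2.resize(s['frame'][140:220,225:305],(400,400),interpolation=cv2.INTER_CUBIC)
cv2.imwrite('pics/z26.png',cv2.cvtColor(np.hstack([a,b]),cv2.COLOR_RGB2BGR))
from cov import screws,frame4
sc=screws(c,(205,190,305,365));print([np.round(x,1) for x in sc])
```

```text
29.6 [0.501  0.0448 0.105 ] yaw 0.3036 F [-4.4  0.5 12.5] T [ 0.17   0.357 -0.109] op 0.505 ax [-0.0148  0.0063 -0.9999]
29.75 [0.5011 0.0448 0.105 ] yaw 0.3036 F [-7.3  0.3 17.7] T [ 0.169  0.994 -0.043] op 0.502 ax [-0.0145  0.0064 -0.9999]
[array([220.3, 225. ,  20. ,  20. , 297. ]), array([290.2, 225.2,  20. ,  19. , 297. ]), array([225.4, 350.4,  16. ,  15. , 178. ]), array([285.2, 350.5,  16. ,  14. , 167. ])]
```

View pics/z26.png

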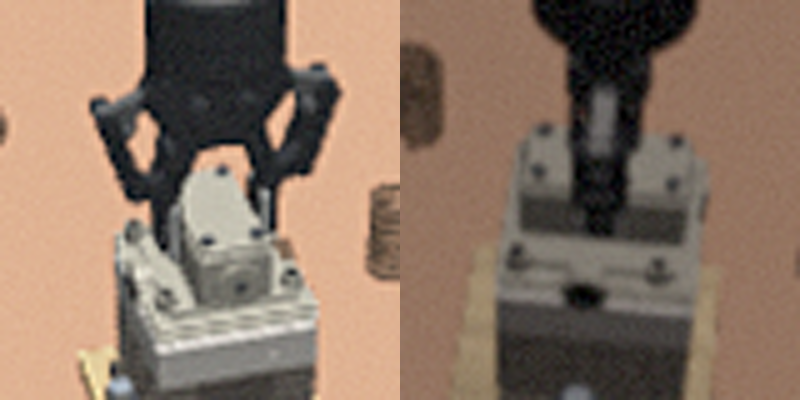

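Request:
drive_tool(deltas=[[[-0.001,0,-0.0035],0]])

```text
time_s: 29.85
eef_pos: [0.5011, 0.0448, 0.105]
eef_rot: [-0.007, 0.592, 0.806, -0.001]
wrist_force: [-12.2, 0.8, 33.7]
opening: 0.508
```

Run:
```python
from rel import *
st()
for i in range(6): camera('scene'); st()
```

```text
29.85 [0.5011 0.0448 0.105 ] yaw 0.3038 F [-12.2   0.8  33.7] T [ 0.237  2.39  -0.112] op 0.508 ax [-0.0126  0.0061 -0.9999]
29.9 [0.5011 0.0447 0.105 ] yaw 0.3037 F [-10.5   0.7  25.9] T [ 0.198  1.895 -0.148] op 0.502 ax [-0.0125  0.006  -0.9999]
29.95 [0.5011 0.0448 0.105 ] yaw 0.3037 F [-9.9  1.3 26.4] T [ 0.158  1.883 -0.06 ] op 0.503 ax [-0.0125  0.006  -0.9999]
30.0 [0.5011 0.0447 0.105 ] yaw 0.3037 F [-10.2   0.3  25.7] T [ 0.188  1.908 -0.138] op 0.502 ax [-0.0125  0.006  -0.9999]
30.05 [0.5011 0.0447 0.105 ] yaw 0.3036 F [-9.7  0.6 26.2] T [ 0.215  1.962 -0.219] op 0.508 ax [-0.0125  0.006  -0.9999]
30.1 [0.5011 0.0448 0.105 ] yaw 0.3037 F [-10.    0.8  26.2] T [ 0.161  1.895 -0.13 ] op 0.503 ax [-0.0125  0.006  -0.9999]
30.15 [0.5011 0.0448 0.105 ] yaw 0.3037 F [-10.    0.6  26.6] T [ 0.188  1.974 -0.112] op 0.5 ax [-0.0125  0.006  -0.9999]
```

Run:
```python
from rel import *
from cov import screws,frame4
c=snap('wrist','w12');d=snap('side','s20');s=snap('scene','c20');st()
sc=sorted(screws(c,(205,190,305,365)),key=lambda x:x[1]);t=sorted(sc[:2]);b=sorted(sc[2:]);print([np.round(x,1) for x in sc])
for z in(.162,.163,.164,.166):print(z,[np.round(v,4) for v in frame4(c,[t[0][:2],t[1][:2],(b[1][0],b[1][1]-.4),(b[0][0],b[0][1]-.4)],z)])
a=cv2.resize(d['frame'][165:225,245:305],(400,400),interpolation=cv2.INTER_CUBIC);e=cv2.resize(s['frame'][165:225,235:295],(400,400),interpolation=cv2.INTER_CUBIC)
cv2.imwrite('pics/z27.png',cv2.cvtColor(np.hstack([a,e]),cv2.COLOR_RGB2BGR))
```

```text
30.3 [0.5011 0.0448 0.105 ] yaw 0.3038 F [-10.9   1.   26.6] T [ 0.184  1.893 -0.094] op 0.505 ax [-0.0125  0.006  -0.9999]
[array([220.3, 225. ,  20. ,  19. , 296. ]), array([290.3, 225.3,  20. ,  19. , 296. ]), array([225.3, 350.1,  16. ,  15. , 187. ]), array([285.5, 350.6,  16. ,  14. , 170. ])]
0.162 [array([500.8699,  44.6602]), np.float64(28.3688), np.float64(64.3616), np.float64(0.3046), np.float64(0.3045)]
0.163 [array([500.6605,  45.3656]), np.float64(28.1197), np.float64(63.7966), np.float64(0.3046), np.float64(0.3045)]
0.164 [array([500.4512,  46.0709]), np.float64(27.8707), np.float64(63.2315), np.float64(0.3046), np.float64(0.3045)]
0.166 [array([500.0325,  47.4816]), np.float64(27.3726), np.float64(62.1014), np.float64(0.3046), np.float64(0.3045)]
```

View pics/z27.png

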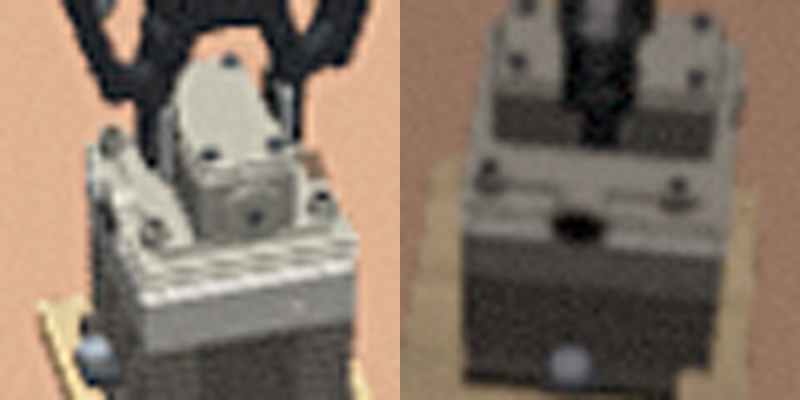

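View pics/c20.png

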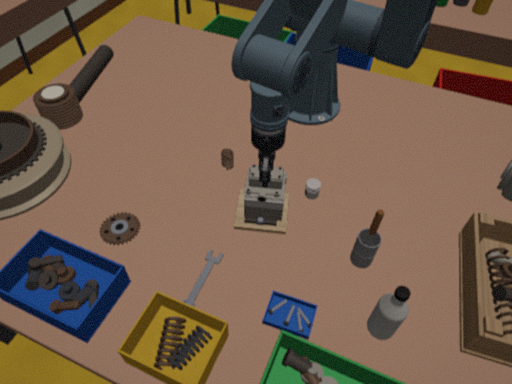

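No gap shows between head and deck, the push is steady at about 26 N, and the brush (370,235) and the bystanders are where they were. I hand it in.

```bash
python3 -c "
from bench import hand_in; print(hand_in())"
```

```text
the job is handed in; nothing more can be done
None
```

I brushed the bore twice, stood the brush back in its pot, and fitted the cylinder head on both dowels. I then handed in with the gripper still holding the head and pressing it down at about 26 N, at roughly 30 s of the 64 s allowed.

**Brushing:** the brush touched the bore floor on both strokes (TCP z 0.1525 and 0.1526) and came fully out each time. I saw the first exit in pictures; the second I took only from the TCP height of 0.284. Pictures after release and at the end show the brush upright in its pot.

**Head fit:** the last checks agree that it is flush.
- There is no visible gap in the side and scene views.
- The cover-screw spacing, 28.1 x 63.8 mm at the seated height, matches the 28 x 64 measured earlier.
- Heading is within about 0.003 rad of the barrel, with the small round cover over the chain slot.

**Things that went differently or disagreed:**
- **Fingertip height:** the fingertips sat about 20–30 mm higher than the TCP description suggests. I lowered by pictures and force until the pads were well on the cam box.
- **Tilted lowering:** the tool tilted slightly while carrying, so the head met the deck edge first at about 0.04 rad. With the dowels about 8–10 mm in, I opened the gripper so the head settled flat, a drop of up to about 3 mm on one side. I then gripped it again and pressed.
- **Sideways load:** about 10 N of sideways force along x remained during the final push.
- **Head centre:** the camera put it about 0.9 mm from the nominal spot, which is within calibration error.

The bystander parts looked unmoved in the last scene picture.

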